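# Set out the gourd display: stands on their log slices, gourds on their stands

## Task

Take the stack of three gourd stands apart and set each flat in the middle of the log slice of its own size: the wide black one on the widest slice, the red one on the middle slice, the small pale one on the smallest slice. Lift the two gourds out of the partitioned carton and seat each upright and centred in the bore of its stand, the large honey-coloured one in the black stand and the small chestnut one in the pale stand; the red stand stays empty for the gourd still being drawn on. Set everything down, dropping nothing, and do not knock the mug.

Things in the scene. Friction and masses are not known exactly. Their poses are not given: they have to be found in the camera images.
- stand_wide: Wide gourd stand: plain black lacquered wooden ring with a brass line, loose on the bench, bottom of a stack of three (black, red on it, pale on top, each within 3 mm of centred; 66 mm in all). Outside diameter 68 mm, bore 50 mm, open through, height 22 mm, about 60 g. Origin: centre of its underside; z up along the bore.
- stand_mid: Middle gourd stand: red lacquered ring with a brass line, loose on top of the black stand. Outside diameter 58 mm, bore 40 mm, height 22 mm, 50 g. Origin: centre of its underside; z up.
- stand_small: Small gourd stand: pale blond ring with a dark line, loose on top of the red stand. Outside diameter 48 mm, bore 36 mm, height 22 mm, 30 g. Origin: centre of its underside; z up.
- gourd_large: Large two-bulb gourd, honey yellow, dark burnt bands, upright in a carton cell, about 90 g, 120 mm tall. Flat foot 26 mm across; lower bulb 70 mm diameter, widest 32 mm up; waist 24 mm diameter, 64 mm up; upper bulb 44 mm diameter, widest 83 mm up (grip here); stem. Origin: centre of the foot; z up. Seated in the black stand its foot is 14 mm above the stand's underside.
- gourd_small: Small two-bulb gourd, dark chestnut, thin pale bands, upright in a carton cell, about 50 g, 104 mm tall. Flat foot 20 mm across; lower bulb 54 mm diameter, widest 24 mm up; waist 20 mm diameter, 48 to 57 mm up; upper bulb 36 mm diameter, widest 72 mm up (grip here); stem. Origin: centre of the foot; z up. Seated in the pale stand its foot is 17 mm above the stand's underside.
- slice_wide: Wide log slice of the display: round, bark edge, light sawn top with rings, 130 mm diameter, 20 mm high (widest and lowest of the three). Stuck down, does not move. Origin: centre of its underside on the bench; z up.
- slice_mid: Middle log slice, same look, 110 mm diameter, 32 mm high. Stuck down. Origin: centre of its underside on the bench; z up.
- slice_small: Small log slice, same look, 92 mm diameter, 46 mm high (narrowest and tallest). Stuck down. Origin: centre of its underside on the bench; z up.
- carton: Open carton, 202 x 202 mm, 96 mm high, flaps folded down outside, fixed. Walls and floor 5 mm. Crossed 4 mm dividers (top at 82 mm) make four 94 mm square cells, centres 49 mm from the middle in its x and y. Three hold the two gourds and a blue spray can (39 mm diameter, 120 mm tall, not needed), each within 5 mm of its cell's centre. Origin: centre of the underside; x, y along the walls.
- mug: Blue ceramic mug, 78 mm across the rim, 88 mm high, handle to its +y, loose, standing behind the log slices; not to be knocked. Origin: centre of its underside; z up.
There are look-alikes about, which are no part of the job. Leave any green or purple look-alike of the gourd_small alone.

How it is judged:
By the outcome, as a careful person would: the job done as asked, in the order asked, and still so for the second after the job is handed in, with the robot touching nothing.
It also fails if it takes over 128 s, if anything falls off the work surface, if the arm or the gripper's body presses on something with over 40 N, if the wrist force passes 120 N, or if a joint passes its speed limit or range.

## Robot

A 7-joint arm with a two-finger parallel gripper is mounted at the origin on the work surface. World frame = base frame: x ahead of the robot, y to its left, z up, the work surface at z = 0. Lengths are in m, angles in rad, forces in N, time in s.
With the tool pointing down it reaches from about 0.4 to 0.75 m from the base axis. Payload 19.5 kg.
Tool frame: the origin (TCP) lies on the mounting face of the last link; the fingertips stand 173 mm ahead of it and the grasp point (between the pads) lies 155 mm ahead of it; z points along the fingers, y is the line along which they close (so a half turn about z gives the same grasp; the last joint's range is limited). The gripper opens to 85 mm and grips with 20 to 120 N. Pads are 22 mm wide; open, the fingers measure 114 mm over their backs; the gripper's body (76 mm by 85 mm) begins 54 mm behind the grasp point. The pads swing forward as they close: fully open they stand 13 mm farther back than shut.
Start: joints at [-1.25, 0.707, -0.028, 1.485, 0.022, 0.951, -0.075], TCP at [0.204, 0.538, 0.405] pointing down, gripper open.
Joint ranges: [-2.71, 2.71], [-0.32, 2.16], [-1.57, 1.52], [0, 2.45], [-1.46, 4.6], [0, 2.02], [-2.83, 2.83]. Speed limits (rad/s): [1.89, 1.89, 2.57, 2.57, 3.01, 3.01, 3.01].

## Interface

Orientations are given as a unit quaternion [w, x, y, z].
In Python, from plant import monitor, eyes, manip gives the robot as it stands. The module is installed in compiled form; this text tells all that it offers.
- The arm moves only by the tool send_rows, never from a script. Its argument "series" is a list of rows, each a list of 3 entries, a list of its own where there are three numbers: the shift along the tool's x, y, z scaled (see below), then the turn, a rotation vector about the tool's x, y, z scaled (see below), then the opening, from 0 (shut) to 1 (fully open). A call has 1 to 12 rows; each row shifts and turns the commanded pose from where the row before left it, along the tool's axes as they then stand; what a row does not reach is not made up. The controller multiplies each number of a shift by 60 mm and each number of a turn by 0.1 rad. A row lasts 1/8 s, in which the tool goes at most 62.5 mm and 10.7 degrees, less where a joint would pass 70% of its speed; a pose out of reach is approached as far as the arm can. A call with a number of a shift or a turn outside -1 to 1 is refused whole. A call with a gripper value outside its range is refused whole. The fingers move at their own pace and stop on an object; "squeeze" is the grip in N (left out, the last holds). Time passes only in rows, so rows that do not move let the fingers close. It gives the time, the measured TCP pose, the force, the opening and the grip force at its end, in the units of the state.
- monitor.get_state(): the state, without advancing time (a new reading comes with each control period).
- eyes.grab_frame(name): name is "scene" or "top"; returns the picture (480x640x3 uint8, blue, green, red); there is no depth.
- eyes.camera_model(name): a dict with "camera_matrix" (3x3 intrinsics, pixels), "camera_from_world" (4x4, takes a point from world to camera coordinates). Camera axes: x right, y up, looking along -z (the intrinsics and any distortion apply to the point x, -y, -z); pixel columns grow to the right and rows downward; lengths in m; the calibration is good to about 2 mm. A picture is of the moment at which its call begins. camera_model takes no time and is no camera call.
- manip.close_job(): hands the job in; it is judged then, once.
Trained networks look in the newest picture that a camera, given by its name, has taken for a name from the list of things; names that differ only in an ending like _2 or _b are one class to them, and where a whole thing is asked for, a point or a joint stands for the part that bears it (a point fixed in the world has none). Each returns a list of dicts, best first, with "score" (0 to 1); they miss things now and then, are a little off and sometimes report something else, mostly with a low value. They report only what shows in the picture. A call takes as long as a camera call. They do not tell look-alikes from the thing itself.
- eyes.find_in(camera, query): "xyz" ([x, y, z] in m, in world coordinates, good to about 4 mm: the middle of the surface that is visible of it).
The state is a dict: "clock": time; "qpos": joint angles; "qd": joint speeds; "effort": joint torques, N m; "tcp_pos": TCP position; "orientation": TCP orientation; "ft_force": force on the tool from outside, world axes, zero at the start; "moment": the same for the moment, N m; "opening": opening from 0.0 (shut) to 1.0 (fully open); "grip_force": force on a finger pad.
Only numpy, scipy, OpenCV 4.12 (cv2) and the standard library are available. Lean on these libraries where they do the work, as an engineer would, in place of code of your own. Each camera call takes 0.05 s, during which the arm holds its last target. There are 200 camera calls.

## Working session

There is one attempt and no reset: what is moved stays moved. The work goes in short steps, Python scripts to look and compute and a tool call to move; the robot and the scene stay as the last step left them, time stands still between calls to the robot, and variables do not carry over. Pictures are saved under pics/ and viewed, at most 14 in all, crops included, and the job is handed in when it is done.

Besides the shell and the picture viewer there is one more tool, called as name(argument=value, ...), one argument or row to a line, values as JSON. send_rows: Moves the arm, as the interface text tells. Its arguments: {"type":"object","properties":{"series":{"type":"array"},"squeeze":{"type":"number"}},"required":["series"]}

```bash
mkdir -p pics; cat > h.py <<'E'
import numpy as np, cv2
from plant import monitor, eyes, manip
def proj(cam,P):
    m=eyes.camera_model(cam);K=np.array(m["camera_matrix"]);T=np.array(m["camera_from_world"])
    c=T[:3,:3]@np.array(P,float)+T[:3,3]; p=K@np.array([c[0],-c[1],-c[2]]); return p[:2]/p[2]
def back(cam,uv,z):
    m=eyes.camera_model(cam);K=np.array(m["camera_matrix"]);T=np.array(m["camera_from_world"])
    d=np.linalg.inv(K)@np.array([uv[0],uv[1],1.]); d=T[:3,:3].T@np.array([d[0],-d[1],-d[2]]); o=-T[:3,:3].T@T[:3,3]
    return o+d*(z-o[2])/d[2]
E
python3 - <<'E'
from h import *
s=monitor.get_state();print({k:np.round(v,3).tolist() for k,v in s.items()})
for c in("scene","top"):
    m=eyes.camera_model(c);print(c,{k:np.round(v,3).tolist() if not isinstance(v,str) else v for k,v in m.items()})
    cv2.imwrite(f"pics/{c}0.png",eyes.grab_frame(c))
    for q in "stand_wide stand_mid stand_small gourd_large gourd_small slice_wide slice_mid slice_small carton mug".split():
        print(q,[(np.round(r["xyz"],3).tolist(),round(r["score"],2),np.round(proj(c,r["xyz"])).tolist()) for r in eyes.find_in(c,q)][:4])
E
```

```text
{'clock': 0.0, 'qpos': [-1.25, 0.707, -0.028, 1.485, 0.022, 0.951, -0.076], 'qd': [0.001, 0.001, 0.002, -0.002, -0.0, -0.0, 0.001], 'effort': [0.0, -88.32, 1.235, -23.617, 0.017, 0.007, -0.0], 'tcp_pos': [0.204, 0.538, 0.404], 'orientation': [-0.0, 0.18, 0.984, -0.001], 'ft_force': [0.883, -0.034, 0.048], 'moment': [-0.035, 0.044, -0.048], 'grip_force': 0.0, 'opening': 1.004}
scene {'camera_matrix': [[500.081, 0.0, 321.722], [0.0, 500.081, 239.742], [0.0, 0.0, 1.0]], 'camera_from_world': [[0.852, 0.524, -0.003, -0.471], [-0.35, 0.574, 0.74, 0.131], [0.389, -0.63, 0.672, -1.282], [0.0, 0.0, 0.0, 1.0]]}
stand_wide [([0.506, -0.338, 0.016], 0.56, [196.0, 372.0])]
stand_mid [([0.507, -0.325, 0.037], 0.84, [199.0, 360.0])]
stand_small [([0.485, -0.322, 0.064], 0.62, [188.0, 343.0])]
gourd_large [([0.499, -0.1, 0.05], 0.66, [272.0, 272.0]), ([0.472, 0.244, 0.096], 0.65, [346.0, 165.0])]
gourd_small [([0.558, 0.238, 0.086], 0.65, [377.0, 181.0]), ([0.332, 0.134, 0.043], 0.64, [273.0, 189.0]), ([0.492, 0.087, 0.046], 0.62, [319.0, 221.0])]
slice_wide [([0.659, -0.19, 0.023], 0.65, [317.0, 34
[... 577 characters left out ...]
234, 0.052], 0.41, [222.0, 226.0])]
stand_mid [([0.483, -0.302, 0.041], 0.46, [472.0, 251.0])]
stand_small [([0.486, -0.322, 0.061], 0.83, [484.0, 249.0])]
gourd_large [([0.463, 0.239, 0.07], 0.84, [219.0, 268.0])]
gourd_small [([0.327, 0.23, 0.046], 0.93, [226.0, 332.0]), ([0.329, 0.138, 0.041], 0.92, [269.0, 330.0]), ([0.489, 0.095, 0.038], 0.65, [288.0, 254.0]), ([0.554, 0.239, 0.05], 0.56, [220.0, 226.0])]
slice_wide [([0.655, -0.182, 0.018], 0.66, [411.0, 176.0])]
slice_mid [([0.626, 0.048, 0.035], 0.88, [308.0, 191.0])]
slice_small [([0.487, -0.087, 0.046], 0.57, [372.0, 252.0])]
carton [([0.506, 0.303, 0.037], 0.88, [192.0, 249.0])]
mug [([0.779, -0.053, 0.032], 0.71, [352.0, 121.0])]
```

View pics/top0.png

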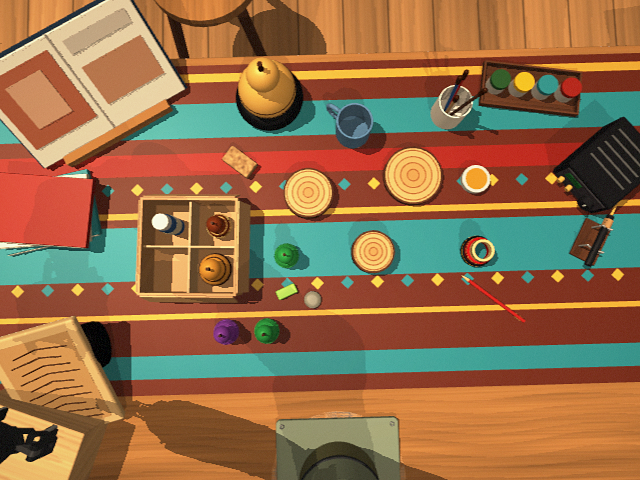

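View pics/scene0.png

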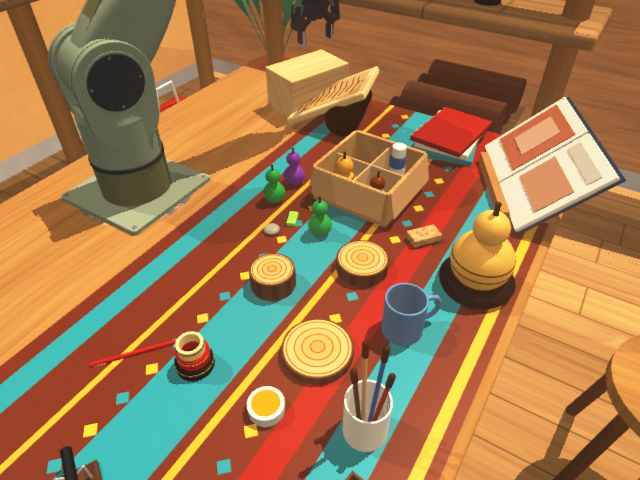

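```bash
cat >> h.py <<'E'
def circ(im,cam,c,r,z,col,s,o):
    pts=[(proj(cam,[c[0]+r*np.cos(a),c[1]+r*np.sin(a),z])-o+.5)*s for a in np.linspace(0,2*np.pi,60)]
    cv2.polylines(im,[np.int32(np.round(np.array(pts)*16))],True,col,1,cv2.LINE_AA,4)
def crop(img,x,y,w,h,s): return cv2.resize(img[y:y+h,x:x+w],None,fx=s,fy=s,interpolation=cv2.INTER_CUBIC),np.array([x,y])
def blob(mask,seed,r):
    m=np.zeros_like(mask);cv2.circle(m,tuple(int(v) for v in seed),r,255,-1);m&=mask
    m=cv2.morphologyEx(m,cv2.MORPH_OPEN,np.ones((2,2),np.uint8))
    c=max(cv2.findContours(m,cv2.RETR_EXTERNAL,cv2.CHAIN_APPROX_NONE)[0],key=cv2.contourArea)
    return cv2.fitEllipse(cv2.convexHull(c))
E
python3 - <<'E'
from h import *
img=cv2.imread("pics/top0.png");hsv=cv2.cvtColor(img,cv2.COLOR_BGR2HSV)
pale=cv2.inRange(hsv,(10,60,150),(28,190,255))
sl={}
for n,seed,r,z in(("wide",(413,175),36,.02),("mid",(308,191),30,.032),("small",(373,251),26,.046),("stand",(482,250),16,.066)):
    e=blob(pale,seed,r);p=back("top",e[0],z);sl[n]=p
    print(n,np.round(e[0],1),np.round(e[1],1),np.round(p,4), "diam", np.round(np.array(e[1])*(1.156-z-.04)/535,4))
A,o=crop(img,130,185,125,120,3.2)
for c,rr in(((.463,.239),((.022,.088,(255,0,0)),(.035,.037,(255,255,0)))),((.554,.239),((.018,.077,(255,0,0)),(.027,.029,(255,255,0))))):
    for r,z,col in rr: circ(A,"top",c,r,z,col,3.2,o)
B,o=crop(img,455,225,53,48,8)
for r,z,col in((.024,.066,(255,0,0)),(.029,.044,(0,255,0)),(.034,.022,(255,0,255))): circ(B,"top",sl["stand"],r,z,col,8,o)
C,o=crop(img,270,140,180,140,2.2)
for n,r,z in(("wide",.065,.02),("mid",.055,.032),("small",.046,.046)): circ(C,"top",sl[n],r,z,(255,0,0),2.2,o)
W=np.zeros((600,800,3),np.uint8)
W[:300,:][:, :0]
A=A[:380];W[:A.shape[0],:400]=A[:,:400];W[:384,400:800]=0;W[:384,400:]=B[:384,:400]
C=cv2.resize(C,None,fx=.68,fy=.68);W[384:384+C.shape[0],:C.shape[1]]=C
cv2.imwrite("pics/a.png",W);print(C.shape)
E
```

```text
wide [413.7 175.8] [54.4 56. ] [ 0.6551 -0.1871  0.02  ] diam [0.1115 0.1148]
mid [308.8 193. ] [46.4 47.5] [0.6217 0.0465 0.032 ] diam [0.094  0.0962]
small [373.9 252.2] [39.4 40.2] [ 0.4872 -0.0899  0.046 ] diam [0.0789 0.0803]
stand [483.7 251. ] [22.1 23. ] [ 0.4822 -0.3194  0.066 ] diam [0.0433 0.0451]
(209, 269, 3)
```

View pics/a.png

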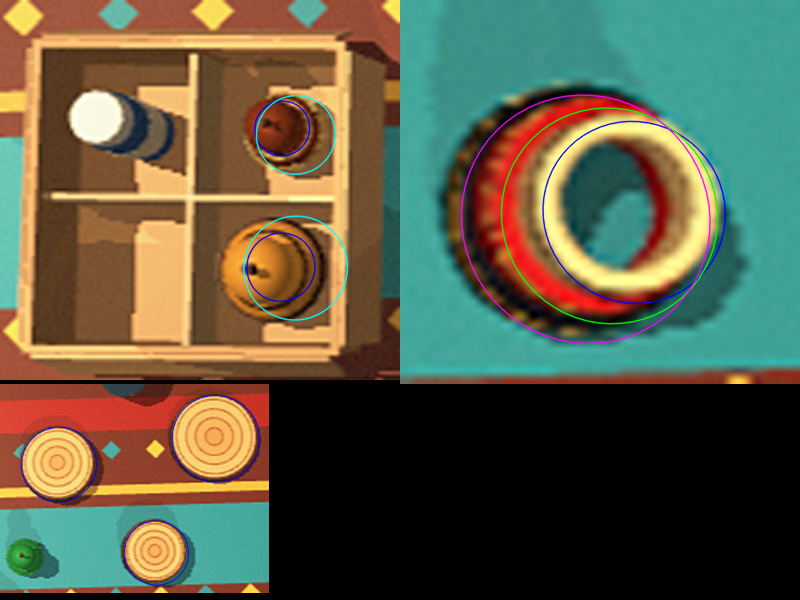

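send_rows(
  series=[
    [[0, 0, 0], [0, 0, -0.9], 1],
    [[0, 0, 0], [0, 0, -0.9], 1],
    [[0, 0, 0], [0, 0, -0.9], 1],
    [[0, 0, 0], [0, 0, -0.93], 1],
    [[-0.62, -0.7, 0], [0, 0, 0], 1],
    [[-0.62, -0.7, 0], [0, 0, 0], 1],
    [[-0.62, -0.7, 0], [0, 0, 0], 1],
    [[-0.62, -0.7, 0], [0, 0, 0], 1],
    [[-0.62, -0.7, 0], [0, 0, 0], 1],
    [[-0.62, -0.7, 0], [0, 0, 0], 1],
    [[-0.62, -0.7, 0], [0, 0, 0], 1],
    [[-0.62, -0.7, 0], [0, 0, 0], 1],
  ],
)

```text
clock: 2.6
tcp_pos: [0.5028, 0.2001, 0.4048]
orientation: [0.0, -0.0, 1.0, 0.0]
ft_force: [0.0, 0.7, -0.6]
opening: 1.0
grip_force: 0.0
```

send_rows(
  series=[
    [[0.03, -0.79, 0.16], [0, 0, 0], 1],
    [[0.03, -0.79, 0.16], [0, 0, 0], 1],
    [[0.03, -0.79, 0.16], [0, 0, 0], 1],
    [[0.03, -0.79, 0.16], [0, 0, 0], 1],
    [[0.03, -0.79, 0.16], [0, 0, 0], 1],
    [[0.03, -0.79, 0.16], [0, 0, 0], 1],
    [[0.03, -0.79, 0.16], [0, 0, 0], 1],
    [[0.03, -0.79, 0.16], [0, 0, 0], 1],
    [[0.03, -0.79, 0.16], [0, 0, 0], 1],
    [[0.03, -0.79, 0.16], [0, 0, 0], 1],
    [[0.03, -0.79, 0.16], [0, 0, 0], 1],
    [[0, 0, 0], [0, 0, 0], 1],
  ],
)

```text
clock: 4.1
tcp_pos: [0.4807, -0.3231, 0.2981]
orientation: [-0.001, 0.002, 1.0, -0.0]
ft_force: [0.3, 1.1, -0.7]
opening: 1.001
grip_force: 0.0
```

```bash
cat >> h.py <<'E'
from scipy.spatial.transform import Rotation as Rn
def go(x,y,z,yaw=0):
    """tool-frame shift (units of 60mm) and turn (units .1rad); yaw 0 -> tool x=-X, y=+Y; yaw = ccw from above"""
    s=monitor.get_state();w,a,b,c=s["orientation"];R=Rn.from_quat([a,b,c,w])
    G=Rn.from_euler('z',yaw,degrees=True)*Rn.from_matrix([[-1,0,0],[0,1,0],[0,0,-1]])
    d=np.array([x,y,z])-s["tcp_pos"]
    print("t %.2f tcp %s f %s open %.3f grip %.1f q %s"%(s["clock"],np.round(s["tcp_pos"],4),np.round(s["ft_force"],1),s["opening"],s["grip_force"],np.round(s["qpos"],2)))
    print("shift cur axes",np.round(R.inv().apply(d)/.06,2),"goal axes",np.round(G.inv().apply(d)/.06,2),"turn",np.round((R.inv()*G).as_rotvec()/.1,3))
E
python3 - <<'E'
from h import *
go(.482,-.3190,.2175)
img=eyes.grab_frame("scene")
A,o=crop(img,120,250,150,150,4)
for c,rr in (((.482,-.319),((.024,.066,(255,0,0)),(.029,.044,(0,255,0)),(.034,.022,(255,0,255)))),):
    for r,z,col in rr: circ(A,"scene",c,r,z,col,4,o)
cv2.imwrite("pics/b.png",A)
E
```

```text
t 4.10 tcp [ 0.4807 -0.3231  0.2981] f [ 0.3  1.1 -0.7] open 1.001 grip 0.0 q [ 0.68  0.86 -0.29  1.59  0.32  0.74  1.81]
shift cur axes [-0.02  0.07  1.34] goal axes [-0.02  0.07  1.34] turn [-0.009 -0.014 -0.047]
```

View pics/b.png

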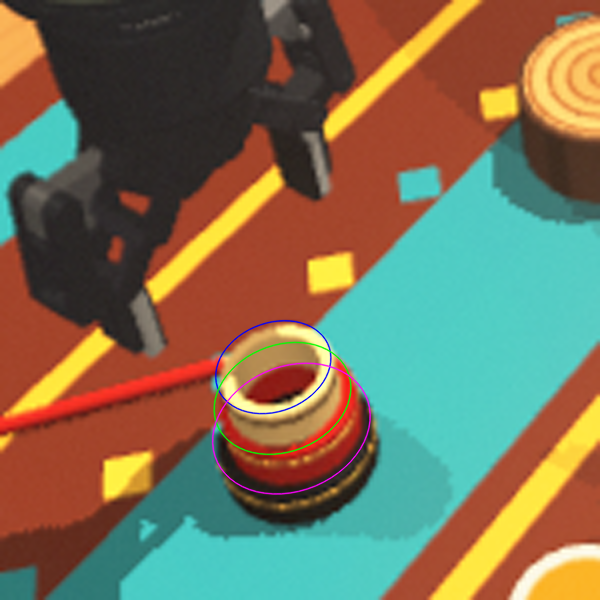

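send_rows(
  series=[
    [[-0.05, 0.08, 0.3], [0, 0, 0], 1],
    [[0, 0, 0.3], [0, 0, 0], 1],
    [[0, 0, 0.3], [0, 0, 0], 1],
    [[0, 0, 0.3], [0, 0, 0], 1],
    [[0, 0, 0.14], [0, 0, 0], 1],
    [[0, 0, 0], [0, 0, 0], 0.8],
    [[0, 0, 0], [0, 0, 0], 0.7],
    [[0, 0, 0], [0, 0, 0], 0.65],
    [[0, 0, 0], [0, 0, 0], 0.5],
    [[0, 0, 0], [0, 0, 0], 0.5],
    [[0, 0, 0], [0, 0, 0], 0.45],
    [[0, 0, 0], [0, 0, 0], 0.45],
  ],
  squeeze=30,
)

```text
clock: 5.65
tcp_pos: [0.4851, -0.3151, 0.2195]
orientation: [0.0, -0.0, 1.0, -0.0]
ft_force: [-2.0, -0.1, 9.1]
opening: 0.553
grip_force: 29.4
```

```bash
python3 - <<'E'
from h import *
go(.4835,-.318,.2175)
img=eyes.grab_frame("scene")
A,o=crop(img,120,250,150,150,4)
cv2.imwrite("pics/c.png",A)
E
```

```text
t 5.65 tcp [ 0.4851 -0.3151  0.2195] f [-2.  -0.1  9.1] open 0.553 grip 29.4 q [ 0.64  0.98 -0.24  1.63  0.37  0.57  1.76]
shift cur axes [ 0.03 -0.05  0.03] goal axes [ 0.03 -0.05  0.03] turn [-0.007  0.007  0.001]
```

View pics/c.png

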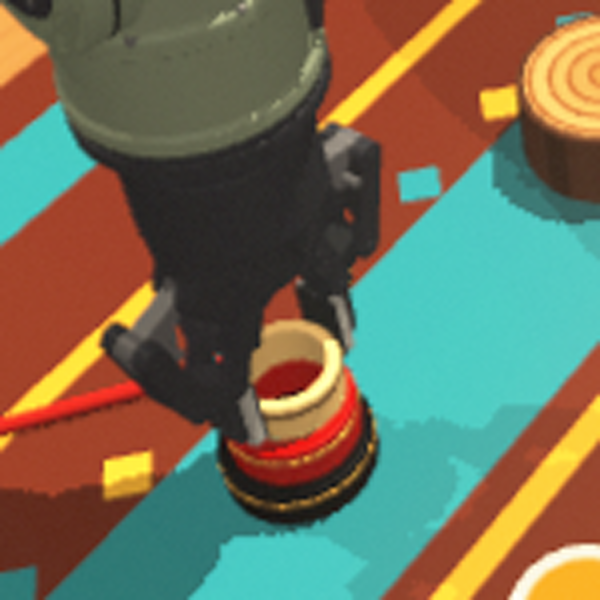

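send_rows(
  series=[
    [[0, 0, 0], [0, 0, 0], 0.65],
    [[0, 0, 0], [0, 0, 0], 0.65],
    [[0, 0, -0.1], [0, 0, 0], 0.65],
    [[0, 0, 0], [0, 0, 0], 0.65],
    [[0, 0, 0], [0, 0, 0], 0.5],
    [[0, 0, 0], [0, 0, 0], 0.45],
    [[0, 0, 0], [0, 0, 0], 0.45],
    [[0, 0, 0], [0, 0, 0], 0.45],
  ],
  squeeze=30,
)

```text
clock: 6.7
tcp_pos: [0.4851, -0.315, 0.2253]
orientation: [0.0, -0.0, 1.0, -0.0]
ft_force: [-2.2, 0.6, 11.2]
opening: 0.549
grip_force: 29.0
```

```bash
python3 - <<'E'
from h import *
go(.4872,-.0899,.2175)
E
```

```text
t 6.70 tcp [ 0.4851 -0.315   0.2253] f [-2.2  0.6 11.2] open 0.549 grip 29.0 q [ 0.64  0.97 -0.24  1.63  0.37  0.58  1.77]
shift cur axes [-0.04  3.75  0.13] goal axes [-0.04  3.75  0.13] turn [-0.006  0.005  0.002]
```

send_rows(
  series=[
    [[0, 0, -0.2], [0, 0, 0], 0.45],
    [[0, 0, -0.5], [0, 0, 0], 0.45],
    [[0, 0, -0.6], [0, 0, 0], 0.45],
    [[-0.05, 0.3, -0.2], [0, 0, 0], 0.45],
    [[0, 0.6, 0], [0, 0, 0], 0.45],
    [[0, 0.7, 0], [0, 0, 0], 0.45],
    [[0, 0.7, 0], [0, 0, 0], 0.45],
    [[0, 0.7, 0], [0, 0, 0], 0.45],
    [[0, 0.5, 0], [0, 0, 0], 0.45],
    [[0, 0.25, 0], [0, 0, 0], 0.45],
    [[0, 0, 0], [0, 0, 0], 0.45],
    [[0, 0, 0], [0, 0, 0], 0.45],
  ],
)

```text
clock: 8.2
tcp_pos: [0.4879, -0.0911, 0.3146]
orientation: [-0.0, 0.001, 1.0, -0.0]
ft_force: [-0.2, -0.5, -0.6]
opening: 0.548
grip_force: 31.0
```

```bash
python3 - <<'E'
from h import *
go(.488,-.0899,.2275)
img=eyes.grab_frame("scene");top=eyes.grab_frame("top")
print(eyes.find_in("scene","stand_small")[:2])
A,o=crop(img,160,190,170,200,3)
B,o=crop(top,330,210,190,80,2); B=B[:, :380]
A[440:600,130:510]=B[:160]
cv2.imwrite("pics/d.png",A)
E
```

```text
t 8.20 tcp [ 0.4879 -0.0911  0.3146] f [-0.2 -0.5 -0.6] open 0.548 grip 31.0 q [ 0.24  0.74 -0.22  1.87  0.28  0.56  1.41]
shift cur axes [-0.    0.02  1.45] goal axes [-0.    0.02  1.45] turn [-0.007 -0.002 -0.012]
[{'xyz': [0.4979, -0.0891, 0.1482], 'score': 0.63}, {'xyz': [0.5019, -0.1032, 0.0454], 'score': 0.6}]
```

View pics/d.png

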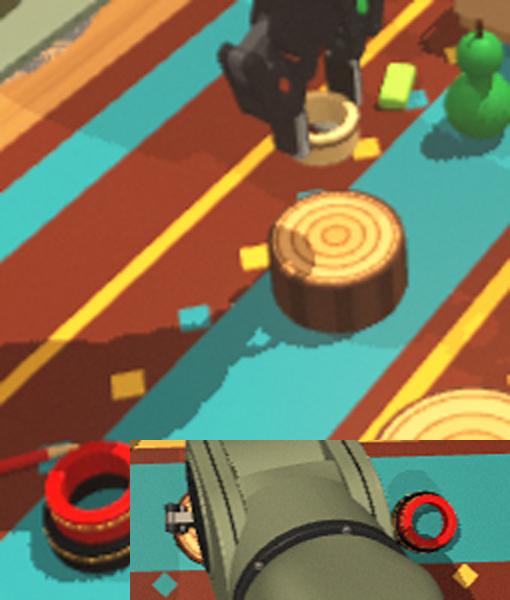

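send_rows(
  series=[
    [[0, 0.02, 0.5], [0, 0, 0], 0.45],
    [[0, 0, 0.5], [0, 0, 0], 0.45],
    [[0, 0, 0.3], [0, 0, 0], 0.45],
    [[0, 0, 0.1], [0, 0, 0], 0.45],
    [[0, 0, 0.04], [0, 0, 0], 0.45],
    [[0, 0, 0], [0, 0, 0], 0.45],
    [[0, 0, 0], [0, 0, 0], 0.45],
  ],
)

```text
clock: 9.22
tcp_pos: [0.4881, -0.0889, 0.2288]
orientation: [0.0, -0.0, 1.0, -0.0]
ft_force: [0.1, 0.1, -0.7]
opening: 0.545
grip_force: 31.0
```

```bash
python3 - <<'E'
from h import *
go(.488,-.0899,.2275)
E
```

```text
t 9.22 tcp [ 0.4881 -0.0889  0.2288] f [ 0.1  0.1 -0.7] open 0.545 grip 31.0 q [ 0.19  0.89 -0.14  1.93  0.33  0.34  1.36]
shift cur axes [ 0.   -0.02  0.02] goal axes [ 0.   -0.02  0.02] turn [-0.002  0.007  0.   ]
```

send_rows(
  series=[
    [[0, 0, 0.03], [0, 0, 0], 0.45],
    [[0, 0, 0], [0, 0, 0], 0.45],
    [[0, 0, 0], [0, 0, 0], 0.58],
    [[0, 0, 0], [0, 0, 0], 0.62],
    [[0, 0, 0], [0, 0, 0], 0.75],
    [[0, 0, 0], [0, 0, 0], 0.85],
    [[0, 0, -0.3], [0, 0, 0], 1],
    [[0, 0, -0.5], [0, 0, 0], 1],
    [[0, 0, -0.5], [0, 0, 0], 1],
    [[0, -0.4, -0.2], [0, 0, 0], 1],
    [[0, -0.7, 0], [0, 0, 0], 1],
    [[0, -0.7, 0], [0, 0, 0], 1],
  ],
)

```text
clock: 10.72
tcp_pos: [0.4879, -0.198, 0.3167]
orientation: [0.0, -0.0, 1.0, -0.0]
ft_force: [1.3, -0.2, -0.4]
opening: 0.999
grip_force: 0.0
```

send_rows(
  series=[
    [[0, -0.7, 0], [0, 0, 0], 1],
    [[0, -0.7, 0], [0, 0, 0], 1],
    [[0.03, -0.4, 0], [0, 0, 0], 1],
    [[0.03, -0.2, 0], [0, 0, 0], 1],
    [[0, 0, 0], [0, 0, 0], 1],
    [[0, 0, 0], [0, 0, 0], 1],
  ],
)

```text
clock: 11.48
tcp_pos: [0.4847, -0.3157, 0.3166]
orientation: [0.0, -0.001, 1.0, 0.0]
ft_force: [-0.1, 0.2, 1.3]
opening: 1.001
grip_force: 0.0
```

```bash
python3 - <<'E'
from h import *
go(.484,-.318,.200)
img=eyes.grab_frame("scene");top=eyes.grab_frame("top");cv2.imwrite("pics/s1.png",img);cv2.imwrite("pics/t1.png",top)
A,o=crop(img,140,230,190,170,3)
for c,rr in (((.484,-.318),((.029,.044,(255,0,0)),(.034,.022,(255,0,255)))),((.4872,-.0899),((.024,.068,(255,0,0)),(.046,.046,(255,0,0))))):
    for r,z,col in rr: circ(A,"scene",c,r,z,col,3,o)
A=np.vstack([A,np.zeros((90,A.shape[1],3),np.uint8)])
B,o=crop(top,340,220,60,55,4)
for r,z in((.024,.068),(.046,.046)):circ(B,"top",(.4872,-.0899),r,z,(255,0,0),4,o)
W=np.zeros((600,800,3),np.uint8);W[:,:570]=A[:600];W[300:520,560:800]=B
B,o=crop(top,455,225,53,48,4)
for c,rr in (((.484,-.318),((.029,.044,(255,0,0)),(.034,.022,(255,0,255)))),):
    for r,z,col in rr: circ(B,"top",c,r,z,col,4,o)
W[:192,580:792]=B
cv2.imwrite("pics/e.png",W)
E
```

```text
t 11.47 tcp [ 0.4847 -0.3157  0.3166] f [-0.1  0.2  1.3] open 1.001 grip 0.0 q [ 0.67  0.84 -0.31  1.57  0.32  0.78  1.81]
shift cur axes [ 0.01 -0.04  1.94] goal axes [ 0.01 -0.04  1.94] turn [0.004 0.001 0.015]
```

View pics/e.png

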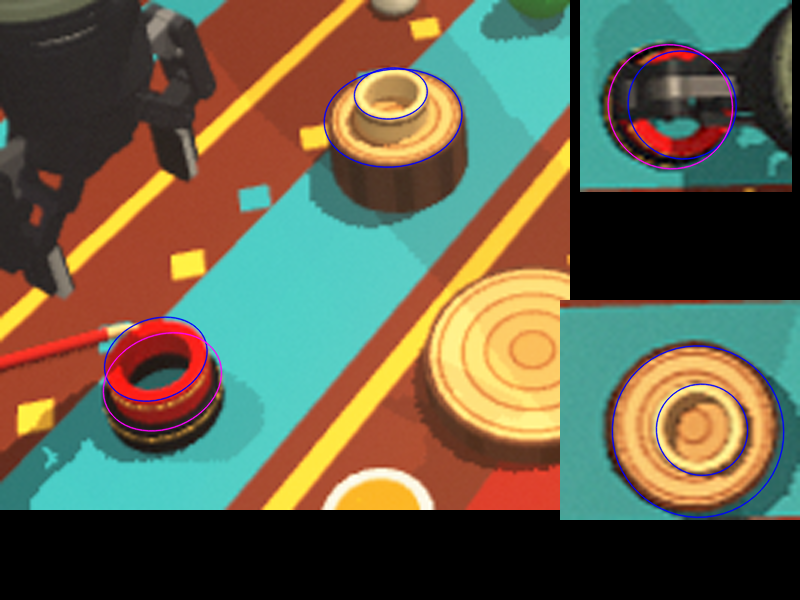

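send_rows(
  series=[
    [[0, -0.04, 0.5], [0, 0, 0], 1],
    [[0, 0, 0.5], [0, 0, 0], 1],
    [[0, 0, 0.5], [0, 0, 0], 1],
    [[0, 0, 0.3], [0, 0, 0], 1],
    [[0, 0, 0.14], [0, 0, 0], 1],
    [[0, 0, 0], [0, 0, 0], 0.85],
    [[0, 0, 0], [0, 0, 0], 0.75],
    [[0, 0, 0], [0, 0, 0], 0.7],
    [[0, 0, 0], [0, 0, 0], 0.6],
    [[0, 0, 0], [0, 0, 0], 0.55],
    [[0, 0, 0], [0, 0, 0], 0.55],
  ],
)

```text
clock: 12.95
tcp_pos: [0.4846, -0.3192, 0.2011]
orientation: [0.0, -0.0, 1.0, -0.0]
ft_force: [-2.5, 1.8, 13.9]
opening: 0.669
grip_force: 29.2
```

```bash
python3 - <<'E'
from h import *
go(.622,.0465,.210)
E
```

```text
t 12.95 tcp [ 0.4846 -0.3192  0.2011] f [-2.5  1.8 13.9] open 0.669 grip 29.2 q [ 0.64  1.01 -0.23  1.63  0.39  0.54  1.75]
shift cur axes [-2.29  6.09 -0.15] goal axes [-2.29  6.09 -0.15] turn [-0.007  0.009  0.003]
```

send_rows(
  series=[
    [[0, 0, -0.2], [0, 0, 0], 0.55],
    [[0, 0, -0.6], [0, 0, 0], 0.55],
    [[0, 0, -0.7], [0, 0, 0], 0.55],
    [[-0.1, 0.3, -0.3], [0, 0, 0], 0.55],
    [[-0.25, 0.7, 0], [0, 0, 0], 0.55],
    [[-0.25, 0.7, 0], [0, 0, 0], 0.55],
    [[-0.25, 0.7, 0], [0, 0, 0], 0.55],
    [[-0.25, 0.7, 0], [0, 0, 0], 0.55],
    [[-0.25, 0.7, 0], [0, 0, 0], 0.55],
    [[-0.25, 0.7, 0], [0, 0, 0], 0.55],
    [[-0.25, 0.7, 0], [0, 0, 0], 0.55],
    [[-0.25, 0.5, 0], [0, 0, 0], 0.55],
  ],
)

```text
clock: 14.45
tcp_pos: [0.6104, 0.0258, 0.3082]
orientation: [-0.0, -0.001, 1.0, 0.0]
ft_force: [-0.3, -1.3, -0.4]
opening: 0.668
grip_force: 32.3
```

send_rows(
  series=[
    [[-0.18, 0.4, 0], [0, 0, 0], 0.55],
    [[0, 0, 0], [0, 0, 0], 0.55],
    [[0, 0, 0], [0, 0, 0], 0.55],
  ],
)

```text
clock: 14.82
tcp_pos: [0.6208, 0.0467, 0.3081]
orientation: [-0.0, -0.0, 1.0, -0.0]
ft_force: [-0.1, -0.6, -0.3]
opening: 0.667
grip_force: 32.3
```

```bash
python3 - <<'E'
from h import *
go(.622,.0465,.2115)
E
```

```text
t 14.82 tcp [0.6208 0.0467 0.3081] f [-0.1 -0.6 -0.3] open 0.667 grip 32.3 q [-0.03  0.9  -0.22  1.41  0.23  0.86  1.26]
shift cur axes [-0.02 -0.    1.61] goal axes [-0.02 -0.    1.61] turn [-0.005 -0.006  0.002]
```

send_rows(
  series=[
    [[-0.02, 0, 0.6], [0, 0, 0], 0.55],
    [[0, 0, 0.6], [0, 0, 0], 0.55],
    [[0, 0, 0.3], [0, 0, 0], 0.55],
    [[0, 0, 0.1], [0, 0, 0], 0.55],
    [[0, 0, 0.04], [0, 0, 0], 0.55],
    [[0, 0, 0], [0, 0, 0], 0.55],
    [[0, 0, 0], [0, 0, 0], 0.7],
    [[0, 0, 0], [0, 0, 0], 0.75],
    [[0, 0, 0], [0, 0, 0], 0.85],
    [[0, 0, 0], [0, 0, 0], 0.95],
    [[0, 0, -0.3], [0, 0, 0], 1],
    [[0, 0, -0.6], [0, 0, 0], 1],
  ],
)

```text
clock: 16.32
tcp_pos: [0.6221, 0.0468, 0.2645]
orientation: [-0.001, -0.0, 1.0, -0.0]
ft_force: [0.3, 0.3, 0.7]
opening: 0.997
grip_force: 0.0
```

send_rows(
  series=[
    [[0, 0, -0.7], [0, 0, 0], 1],
    [[0.2, -0.5, 0], [0, 0, 0], 1],
    [[0.28, -0.75, 0], [0, 0, 0], 1],
    [[0.28, -0.75, 0], [0, 0, 0], 1],
    [[0.28, -0.75, 0], [0, 0, 0], 1],
    [[0.28, -0.75, 0], [0, 0, 0], 1],
    [[0.28, -0.75, 0], [0, 0, 0], 1],
    [[0.28, -0.75, 0], [0, 0, 0], 1],
    [[0.28, -0.7, 0], [0, 0, 0], 1],
    [[0.14, -0.38, 0], [0, 0, 0], 1],
    [[0, 0, 0], [0, 0, 0], 1],
    [[0, 0, 0], [0, 0, 0], 1],
  ],
)

```text
clock: 17.82
tcp_pos: [0.4848, -0.3173, 0.3064]
orientation: [0.0, -0.0, 1.0, -0.0]
ft_force: [0.9, 0.3, 0.2]
opening: 0.999
grip_force: 0.0
```

```bash
python3 - <<'E'
from h import *
go(.485,-.318,.1815)
img=eyes.grab_frame("scene");top=eyes.grab_frame("top");cv2.imwrite("pics/s2.png",img);cv2.imwrite("pics/t2.png",top)
A,o=crop(img,140,230,260,170,3)
for c,rr in (((.485,-.318),((.034,.022,(255,0,255)),)),((.6217,.0465),((.029,.054,(255,0,0)),(.055,.032,(255,0,0))))):
    for r,z,col in rr: circ(A,"scene",c,r,z,col,3,o)
W=np.zeros((600,800,3),np.uint8);W[:510,:780]=A
B,o=crop(top,280,165,60,55,4)
for r,z in((.029,.054),(.055,.032)):circ(B,"top",(.6217,.0465),r,z,(255,0,0),4,o)
W[380:600,:240]=B
cv2.imwrite("pics/f.png",W)
E
```

```text
t 17.82 tcp [ 0.4848 -0.3173  0.3064] f [0.9 0.3 0.2] open 0.999 grip 0.0 q [ 0.68  0.85 -0.3   1.58  0.33  0.76  1.8 ]
shift cur axes [-0.   -0.01  2.08] goal axes [-0.   -0.01  2.08] turn [-0.     0.007  0.009]
```

View pics/f.png

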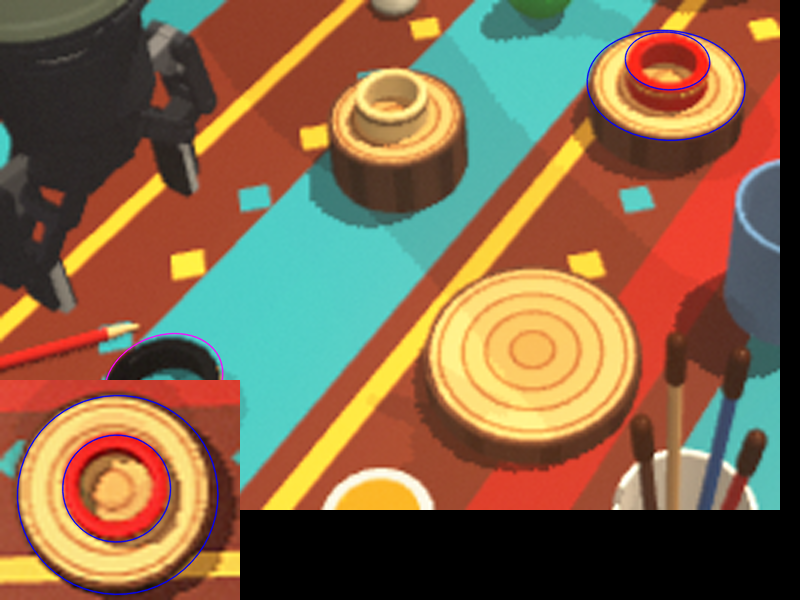

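send_rows(
  series=[
    [[0, -0.01, 0.6], [0, 0, 0], 1],
    [[0, 0, 0.6], [0, 0, 0], 1],
    [[0, 0, 0.5], [0, 0, 0], 1],
    [[0, 0, 0.3], [0, 0, 0], 1],
    [[0, 0, 0.11], [0, 0, 0], 1],
    [[0, 0, 0], [0, 0, 0], 0.95],
    [[0, 0, 0], [0, 0, 0], 0.85],
    [[0, 0, 0], [0, 0, 0], 0.8],
    [[0, 0, 0], [0, 0, 0], 0.7],
    [[0, 0, 0], [0, 0, 0], 0.65],
    [[0, 0, 0], [0, 0, 0], 0.65],
  ],
)

```text
clock: 19.3
tcp_pos: [0.4846, -0.3187, 0.1804]
orientation: [0.001, -0.0, 1.0, -0.0]
ft_force: [-2.7, 1.8, 17.9]
opening: 0.784
grip_force: 28.8
```

```bash
python3 - <<'E'
from h import *
go(.6551,-.1865,.2)
E
```

```text
t 19.30 tcp [ 0.4846 -0.3187  0.1804] f [-2.7  1.8 17.9] open 0.784 grip 28.8 q [ 0.64  1.05 -0.22  1.63  0.4   0.51  1.74]
shift cur axes [-2.84  2.2  -0.33] goal axes [-2.84  2.2  -0.33] turn [-0.01   0.011  0.002]
```

send_rows(
  series=[
    [[0, 0, -0.2], [0, 0, 0], 0.65],
    [[0, 0, -0.6], [0, 0, 0], 0.65],
    [[0, 0, -0.6], [0, 0, 0], 0.65],
    [[-0.3, 0.2, -0.2], [0, 0, 0], 0.65],
    [[-0.6, 0.45, 0], [0, 0, 0], 0.65],
    [[-0.6, 0.45, 0], [0, 0, 0], 0.65],
    [[-0.6, 0.5, 0], [0, 0, 0], 0.65],
    [[-0.5, 0.4, 0], [0, 0, 0], 0.65],
    [[-0.24, 0.2, 0], [0, 0, 0], 0.65],
    [[0, 0, 0], [0, 0, 0], 0.65],
    [[0, 0, 0], [0, 0, 0], 0.65],
  ],
)

```text
clock: 20.68
tcp_pos: [0.6543, -0.1873, 0.2755]
orientation: [-0.0, 0.0, 1.0, -0.0]
ft_force: [-0.4, -0.3, -0.5]
opening: 0.781
grip_force: 34.0
```

```bash
python3 - <<'E'
from h import *
go(.6551,-.1865,.2005)
E
```

```text
t 20.68 tcp [ 0.6543 -0.1873  0.2755] f [-0.4 -0.3 -0.5] open 0.781 grip 34.0 q [ 0.34  1.03 -0.27  1.17  0.28  0.97  1.61]
shift cur axes [-0.01  0.01  1.25] goal axes [-0.01  0.01  1.25] turn [-0.006 -0.002 -0.005]
```

send_rows(
  series=[
    [[-0.01, 0.01, 0.5], [0, 0, 0], 0.65],
    [[0, 0, 0.4], [0, 0, 0], 0.65],
    [[0, 0, 0.2], [0, 0, 0], 0.65],
    [[0, 0, 0.1], [0, 0, 0], 0.65],
    [[0, 0, 0.07], [0, 0, 0], 0.65],
    [[0, 0, 0], [0, 0, 0], 0.65],
    [[0, 0, 0], [0, 0, 0], 0.8],
    [[0, 0, 0], [0, 0, 0], 0.85],
    [[0, 0, 0], [0, 0, 0], 0.95],
    [[0, 0, 0], [0, 0, 0], 1],
    [[0, 0, -0.3], [0, 0, 0], 1],
    [[0, 0, -0.7], [0, 0, 0], 1],
  ],
)

```text
clock: 22.18
tcp_pos: [0.6551, -0.1859, 0.2594]
orientation: [-0.001, -0.0, 1.0, 0.0]
ft_force: [0.5, -0.2, 0.3]
opening: 0.999
grip_force: 0.0
```

send_rows(
  series=[
    [[0.4, 0, -0.8], [0, 0, 0], 1],
    [[0.8, 0, -0.4], [0, 0, 0], 1],
    [[0.8, 0, -0.4], [0, 0, 0], 1],
    [[0.8, 0, -0.4], [0, 0, 0], 1],
    [[0, 0, 0], [0, 0, 0], 1],
    [[0, 0, 0], [0, 0, 0], 1],
  ],
)

```text
clock: 22.92
tcp_pos: [0.4878, -0.1859, 0.3797]
orientation: [0.001, -0.0, 1.0, -0.0]
ft_force: [1.0, -0.6, -0.3]
opening: 1.003
grip_force: 0.0
```

```bash
python3 - <<'E'
from h import *
go(.463,.244,.4)
img=eyes.grab_frame("scene");top=eyes.grab_frame("top");cv2.imwrite("pics/s3.png",img);cv2.imwrite("pics/t3.png",top)
for q in("gourd_large","gourd_small"): print([np.round(r["xyz"],3).tolist() for c in("scene","top") for r in eyes.find_in(c,q)])
W=np.zeros((600,800,3),np.uint8)
S=((.463,.246),((.022,.088,(255,0,0)),(.035,.037,(255,255,0)))),((.553,.246),((.018,.077,(255,0,0)),(.027,.029,(255,255,0))))
def put(cam,im,x,y,w,h,s,X,Y,S):
    A,o=crop(im,x,y,w,h,s)
    for c,rr in S:
        for r,z,col in rr: circ(A,cam,c,r,z,col,s,o)
    W[Y:Y+A.shape[0],X:X+A.shape[1]]=A
put("top",top,185,190,65,110,5,0,0,S)
put("scene",img,310,130,120,90,3.9,328,0,S)
S2=((.6551,-.1871),((.034,.042,(255,0,0)),(.065,.02,(255,0,0)))),
put("scene",img,275,305,90,80,2.5,328,380,S2)
put("top",top,380,145,66,66,3,580,380,S2)
cv2.imwrite("pics/g.png",W)
E
```

```text
t 22.93 tcp [ 0.4878 -0.1859  0.3797] f [ 1.  -0.6 -0.3] open 1.003 grip 0.0 q [ 0.47  0.67 -0.31  1.71  0.26  0.8   1.61]
shift cur axes [ 0.41  7.17 -0.34] goal axes [ 0.41  7.17 -0.34] turn [-0.005  0.014  0.002]
[[0.47, 0.243, 0.093], [0.462, 0.236, 0.064]]
[[0.334, 0.222, 0.044], [0.558, 0.239, 0.092], [0.492, 0.085, 0.048], [0.332, 0.133, 0.047], [0.329, 0.229, 0.046], [0.486, 0.099, 0.041], [0.554, 0.235, 0.052], [0.329, 0.14, 0.043]]
```

View pics/g.png

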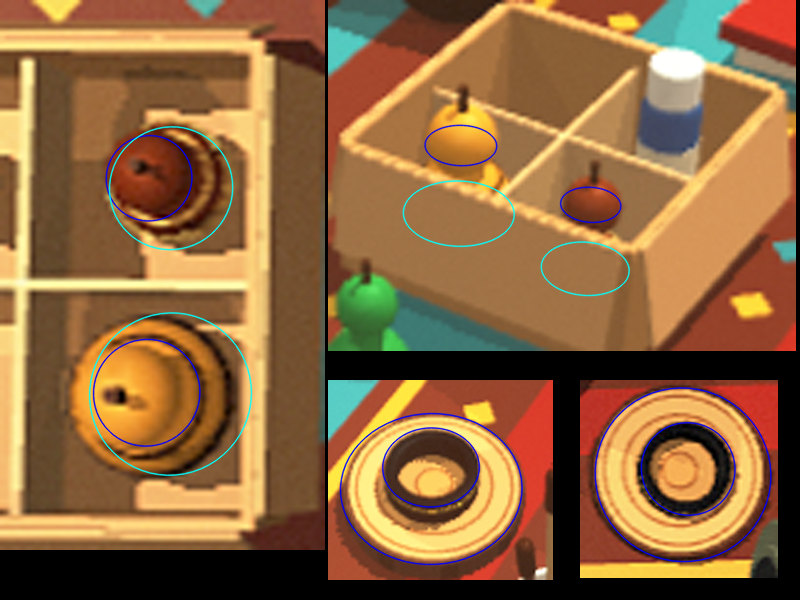

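```bash
python3 - <<'E'
from h import *
f=lambda a,o,s:np.array(o)+np.array(a)/s-.5
T=lambda a:f(a,(185,190),5); S=lambda a:f(a,(310,130),3.9)
r=lambda v:np.round(v,4)[:2]
print("div",r(back("top",T((27,200)),.082)),"wall in",r(back("top",T((252,200)),.096)),"wall out",r(back("top",T((268,200)),.096)))
print("divx",r(back("top",T((140,285)),.082)),"wall lo in",r(back("top",T((140,515)),.096)),"wall up in",r(back("top",T((140,50)),.096)))
print("L bulb",r(back("top",T((151,396)),.037)),"L stem",r(back("top",T((115,397)),.12)),"scene bulb",r(back("scene",S((464,138)),.088)))
print("S bulb",r(back("top",T((168,188)),.029)),"S up",r(back("top",T((150,178)),.077)),"S stem",r(back("top",T((143,168)),.104)),"scene bulb",r(back("scene",S((591,205)),.077)))
top=cv2.imread("pics/t3.png");img=cv2.imread("pics/s3.png")
W=np.zeros((600,800,3),np.uint8)
def put(cam,im,x,y,w,h,s,X,Y,S):
    A,o=crop(im,x,y,w,h,s)
    for c,rr in S:
        for r,z,col in rr: circ(A,cam,c,r,z,col,s,o)
    W[Y:Y+A.shape[0],X:X+A.shape[1]]=A
S=((.462,.252),((.022,.088,(255,0,0)),(.035,.037,(255,255,0)),(.002,.125,(0,255,0)))),((.553,.248),((.018,.077,(255,0,0)),(.027,.029,(255,255,0)),(.002,.109,(0,255,0))))
put("top",top,195,205,50,85,7,0,0,S)
put("scene",img,325,145,65,50,6.5,355,0,S)
cv2.imwrite("pics/i.png",W)
E
```

```text
div [0.5447 0.296 ] wall in [0.5407 0.1997] wall out [0.5405 0.1931]
divx [0.5077 0.2492] wall lo in [0.4129 0.2476] wall up in [0.6044 0.245 ]
L bulb [0.4621 0.2542] L stem [0.4609 0.2521] scene bulb [0.6339 0.3588]
S bulb [0.5529 0.2471] S up [0.5529 0.2454] S stem [0.5545 0.2428] scene bulb [0.7216 0.3477]
```

View pics/i.png

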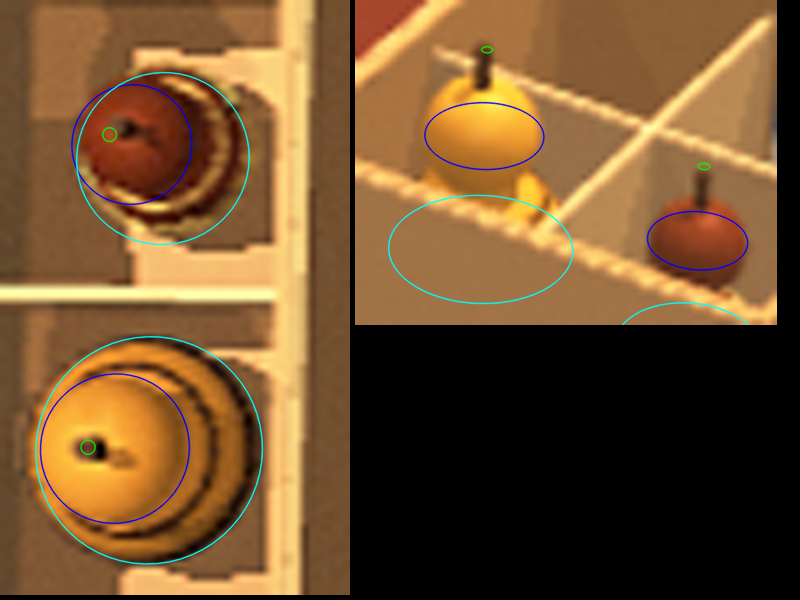

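send_rows(
  series=[
    [[0.04, 0.5, -0.1], [0, 0, 0], 1],
    [[0.04, 0.75, -0.05], [0, 0, 0], 1],
    [[0.04, 0.75, -0.05], [0, 0, 0], 1],
    [[0.04, 0.75, -0.05], [0, 0, 0], 1],
    [[0.04, 0.75, -0.05], [0, 0, 0], 1],
    [[0.04, 0.75, 0], [0, 0, 0], 1],
    [[0.04, 0.75, 0], [0, 0, 0], 1],
    [[0.04, 0.75, 0], [0, 0, 0], 1],
    [[0.06, 0.75, 0], [0, 0, 0], 0.9],
    [[0.06, 0.6, 0], [0, 0, 0], 0.8],
    [[0, 0.18, 0], [0, 0, 0.6], 0.65],
    [[0, 0, 0], [0, 0, 0.95], 0.65],
  ],
)

```text
clock: 24.72
tcp_pos: [0.4607, 0.252, 0.3965]
orientation: [-0.0, 0.078, 0.997, 0.0]
ft_force: [1.2, 0.0, 0.1]
opening: 0.648
grip_force: 0.0
```

send_rows(
  series=[
    [[0, 0, 0], [0, 0, 0.95], 0.65],
    [[0, 0, 0], [0, 0, 0.95], 0.65],
    [[0, 0, 0], [0, 0, 0.95], 0.65],
    [[0, 0, 0], [0, 0, 0.95], 0.65],
    [[0, 0, 0], [0, 0, 0.95], 0.65],
    [[0, 0, 0], [0, 0, 0.95], 0.65],
    [[0, 0, 0], [0, 0, 0.6], 0.65],
    [[0, 0, 0], [0, 0, 0], 0.65],
    [[0, 0, 0], [0, 0, 0], 0.65],
  ],
)

```text
clock: 25.85
tcp_pos: [0.4609, 0.2509, 0.3968]
orientation: [-0.0, 0.382, 0.924, -0.0]
ft_force: [-0.6, 0.1, 0.5]
opening: 0.65
grip_force: 0.0
```

```bash
python3 - <<'E'
from h import *
go(.4615,.251,.243,-45)
E
```

```text
t 25.85 tcp [0.4609 0.2509 0.3968] f [-0.6  0.1  0.5] open 0.650 grip 0.0 q [-0.56  0.64  0.01  1.68 -0.    0.82  0.23]
shift cur axes [-0.01  0.01  2.56] goal axes [-0.01  0.01  2.56] turn [-0.003 -0.     0.022]
```

send_rows(
  series=[
    [[0, 0, 0.5], [0, 0, 0], 0.65],
    [[0, 0, 0.6], [0, 0, 0], 0.65],
    [[0, 0, 0.5], [0, 0, 0], 0.65],
    [[0, 0, 0.3], [0, 0, 0], 0.65],
    [[0, 0, 0.2], [0, 0, 0], 0.65],
    [[0, 0, 0], [0, 0, 0], 0.65],
  ],
)

```text
clock: 26.6
tcp_pos: [0.4609, 0.2508, 0.2705]
orientation: [-0.0, 0.382, 0.924, -0.0]
ft_force: [0.3, -0.0, 0.9]
opening: 0.651
grip_force: 0.0
```

```bash
python3 - <<'E'
from h import *
go(.4615,.251,.243,-45)
cv2.imwrite("pics/j.png",crop(eyes.grab_frame("scene"),300,110,140,110,5)[0])
E
```

```text
t 26.60 tcp [0.4609 0.2508 0.2705] f [ 0.3 -0.   0.9] open 0.651 grip 0.0 q [-0.56  0.84  0.    1.81 -0.    0.49  0.23]
shift cur axes [-0.    0.01  0.46] goal axes [-0.    0.01  0.46] turn [-0.009 -0.002  0.009]
```

View pics/j.png

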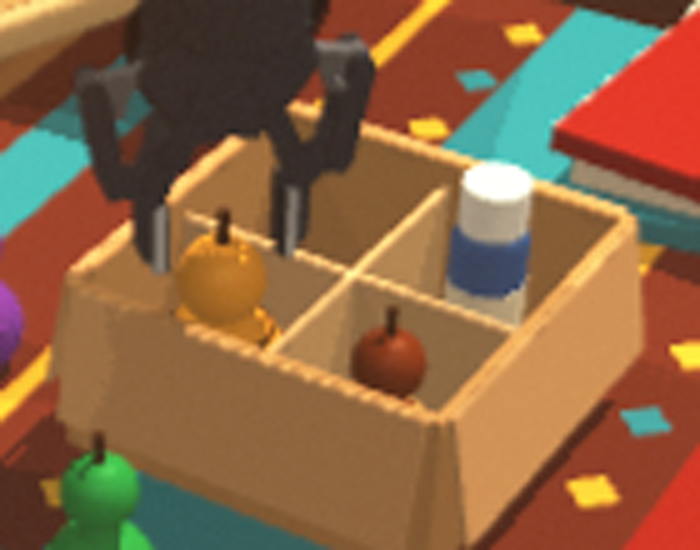

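send_rows(
  series=[
    [[0, 0, 0.2], [0, 0, 0], 0.65],
    [[0, 0, 0.2], [0, 0, 0], 0.65],
    [[0, 0, 0.06], [0, 0, 0], 0.65],
    [[0, 0, 0], [0, 0, 0], 0.6],
    [[0, 0, 0], [0, 0, 0], 0.55],
    [[0, 0, 0], [0, 0, 0], 0.5],
    [[0, 0, 0], [0, 0, 0], 0.45],
    [[0, 0, 0], [0, 0, 0], 0.4],
    [[0, 0, 0], [0, 0, 0], 0.4],
    [[0, 0, 0], [0, 0, 0], 0.4],
  ],
  squeeze=25,
)

```text
clock: 27.9
tcp_pos: [0.461, 0.2509, 0.2437]
orientation: [0.0, 0.382, 0.924, 0.0]
ft_force: [-0.3, 0.1, 6.4]
opening: 0.495
grip_force: 24.5
```

```bash
python3 - <<'E'
from h import *
go(.6551,-.1871,.41,-45)
E
```

```text
t 27.90 tcp [0.461  0.2509 0.2437] f [-0.3  0.1  6.4] open 0.495 grip 24.5 q [-0.56  0.88 -0.    1.83  0.    0.43  0.23]
shift cur axes [-7.45 -2.88 -2.77] goal axes [-7.45 -2.87 -2.77] turn [0.007 0.003 0.006]
```

send_rows(
  series=[
    [[0, 0, -0.15], [0, 0, 0], 0.4],
    [[0, 0, -0.4], [0, 0, 0], 0.4],
    [[0, 0, -0.6], [0, 0, 0], 0.4],
    [[0, 0, -0.7], [0, 0, 0], 0.4],
    [[0, 0, -0.6], [0, 0, 0], 0.4],
    [[-0.2, -0.08, -0.3], [0, 0, 0], 0.4],
    [[-0.45, -0.17, 0], [0, 0, 0], 0.4],
    [[-0.7, -0.27, 0], [0, 0, 0], 0.4],
    [[-0.7, -0.27, 0], [0, 0, 0], 0.4],
    [[-0.7, -0.27, 0], [0, 0, 0], 0.4],
    [[-0.7, -0.27, 0], [0, 0, 0], 0.4],
    [[-0.7, -0.27, 0], [0, 0, 0], 0.4],
  ],
)

```text
clock: 29.4
tcp_pos: [0.5695, 0.0055, 0.4089]
orientation: [0.0, 0.382, 0.924, 0.0]
ft_force: [1.0, 0.7, -0.3]
opening: 0.491
grip_force: 25.7
```

send_rows(
  series=[
    [[-0.7, -0.27, 0], [0, 0, 0], 0.4],
    [[-0.7, -0.27, 0], [0, 0, 0], 0.4],
    [[-0.7, -0.27, 0], [0, 0, 0], 0.4],
    [[-0.65, -0.27, 0], [0, 0, 0], 0.4],
    [[-0.4, -0.15, 0], [0, 0, 0], 0.4],
    [[-0.15, -0.05, 0], [0, 0, 0], 0.4],
    [[0, 0, 0], [0, 0, 0], 0.4],
    [[0, 0, 0], [0, 0, 0], 0.4],
  ],
)

```text
clock: 30.4
tcp_pos: [0.6549, -0.1861, 0.4087]
orientation: [-0.0, 0.382, 0.924, 0.0]
ft_force: [0.1, 0.5, -1.3]
opening: 0.494
grip_force: 25.7
```

```bash
python3 - <<'E'
from h import *
go(.6551,-.1871,.32,-45)
E
```

```text
t 30.40 tcp [ 0.6549 -0.1861  0.4087] f [ 0.1  0.5 -1.3] open 0.494 grip 25.7 q [ 0.25  0.89 -0.05  1.01  0.04  1.24  0.99]
shift cur axes [-0.01 -0.01  1.48] goal axes [-0.01 -0.01  1.48] turn [ 0.004 -0.002  0.018]
```

send_rows(
  series=[
    [[-0.01, -0.02, 0.5], [0, 0, 0], 0.4],
    [[0, 0, 0.6], [0, 0, 0], 0.4],
    [[0, 0, 0.4], [0, 0, 0], 0.4],
    [[0, 0, 0.2], [0, 0, 0], 0.4],
    [[0, 0, 0], [0, 0, 0], 0.4],
    [[0, 0, 0], [0, 0, 0], 0.4],
  ],
)

```text
clock: 31.15
tcp_pos: [0.6548, -0.1885, 0.3075]
orientation: [0.001, 0.382, 0.924, 0.0]
ft_force: [-0.2, 0.3, -1.8]
opening: 0.499
grip_force: 25.7
```

```bash
python3 - <<'E'
from h import *
go(.6551,-.1871,.2735,-45)
z=monitor.get_state()["tcp_pos"][2]-.2387
img=eyes.grab_frame("scene");top=eyes.grab_frame("top")
A,o=crop(img,250,250,140,130,4)
for r,h,col in((.034,.042,(255,0,0)),(.035,z+.032,(255,255,0)),(.022,z+.083,(0,255,0))): circ(A,"scene",(.6551,-.1871),r,h,col,4,o)
cv2.imwrite("pics/k.png",A)
E
```

```text
t 31.15 tcp [ 0.6548 -0.1885  0.3075] f [-0.2  0.3 -1.8] open 0.499 grip 25.7 q [ 0.25  0.99 -0.05  1.15  0.05  1.01  0.98]
shift cur axes [0.01 0.02 0.57] goal axes [0.01 0.02 0.57] turn [0.007 0.013 0.007]
```

View pics/k.png

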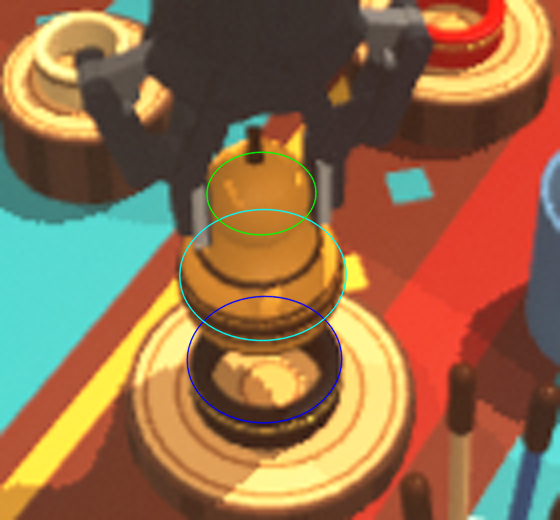

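send_rows(
  series=[
    [[0.01, 0.02, 0.25], [0, 0, 0], 0.4],
    [[0, 0, 0.15], [0, 0, 0], 0.4],
    [[0, 0, 0.08], [0, 0, 0], 0.4],
    [[0, 0, 0.05], [0, 0, 0], 0.4],
    [[0, 0, 0.03], [0, 0, 0], 0.4],
    [[0, 0, 0], [0, 0, 0], 0.4],
    [[0, 0, 0], [0, 0, 0], 0.4],
  ],
)

```text
clock: 32.12
tcp_pos: [0.6551, -0.1873, 0.2731]
orientation: [0.0, 0.382, 0.924, 0.0]
ft_force: [1.1, 0.4, 1.7]
opening: 0.493
grip_force: 26.0
```

```bash
python3 - <<'E'
from h import *
go(.6551,-.1871,.2735,-45)
E
```

```text
t 32.12 tcp [ 0.6551 -0.1873  0.2731] f [1.1 0.4 1.7] open 0.493 grip 26.0 q [ 0.25  1.03 -0.05  1.17  0.06  0.94  0.98]
shift cur axes [ 0.    0.   -0.01] goal axes [ 0.    0.   -0.01] turn [0.003 0.006 0.006]
```

send_rows(
  series=[
    [[0, 0, 0.02], [0, 0, 0], 0.4],
    [[0, 0, 0], [0, 0, 0], 0.52],
    [[0, 0, 0], [0, 0, 0], 0.55],
    [[0, 0, 0], [0, 0, 0], 0.6],
    [[0, 0, 0], [0, 0, 0], 0.7],
    [[0, 0, 0], [0, 0, 0], 0.7],
    [[0, 0, -0.15], [0, 0, 0], 0.7],
    [[0, 0, -0.4], [0, 0, 0], 0.7],
    [[0, 0, -0.6], [0, 0, 0], 0.7],
    [[0, 0, -0.7], [0, 0, 0], 0.7],
    [[0, 0, -0.6], [0, 0, 0], 0.7],
    [[0.2, 0.12, 0], [0, 0, 0], 0.7],
  ],
)

```text
clock: 33.62
tcp_pos: [0.6515, -0.1743, 0.4215]
orientation: [0.002, 0.383, 0.924, 0.0]
ft_force: [-0.2, 0.2, -0.5]
opening: 0.695
grip_force: 0.0
```

send_rows(
  series=[
    [[0.6, 0.37, 0], [0, 0, 0], 0.55],
    [[0.7, 0.43, 0], [0, 0, 0], 0.55],
    [[0.7, 0.43, 0], [0, 0, 0], 0.55],
    [[0.7, 0.43, 0], [0, 0, 0], 0.55],
    [[0.7, 0.43, 0], [0, 0, 0], 0.55],
    [[0.7, 0.43, 0], [0, 0, 0], 0.55],
    [[0.7, 0.43, 0], [0, 0, 0], 0.55],
    [[0.7, 0.45, 0], [0, 0, 0], 0.55],
    [[0.5, 0.32, 0], [0, 0, 0], 0.55],
    [[0.11, 0.08, 0], [0, 0, 0], 0.55],
    [[0, 0, 0], [0, 0, 0], 0.55],
    [[0, 0, 0], [0, 0, 0], 0.55],
  ],
)

```text
clock: 35.12
tcp_pos: [0.5537, 0.2454, 0.4185]
orientation: [0.0, 0.383, 0.924, -0.0]
ft_force: [0.0, 0.8, -0.9]
opening: 0.552
grip_force: 0.0
```

```bash
python3 - <<'E'
from h import *
go(.5535,.247,.2315,-45)
img=eyes.grab_frame("scene");cv2.imwrite("pics/s4.png",img)
A,o=crop(img,290,100,150,280,2)
W=np.zeros((600,800,3),np.uint8);W[:560,:300]=A
A,o=crop(img,260,270,120,120,4)
for r,h,col in((.034,.042,(255,0,0)),(.035,.066,(255,255,0)),(.022,.117,(0,255,0))): circ(A,"scene",(.6551,-.1871),r,h,col,4,o)
W[:480,310:790]=A
cv2.imwrite("pics/l.png",W)
E
```

```text
t 35.12 tcp [0.5537 0.2454 0.4185] f [ 0.   0.8 -0.9] open 0.552 grip 0.0 q [-0.47  0.74 -0.    1.34  0.    1.06  0.31]
shift cur axes [0.02 0.02 3.12] goal axes [0.02 0.02 3.12] turn [-0.005  0.005 -0.009]
```

View pics/l.png

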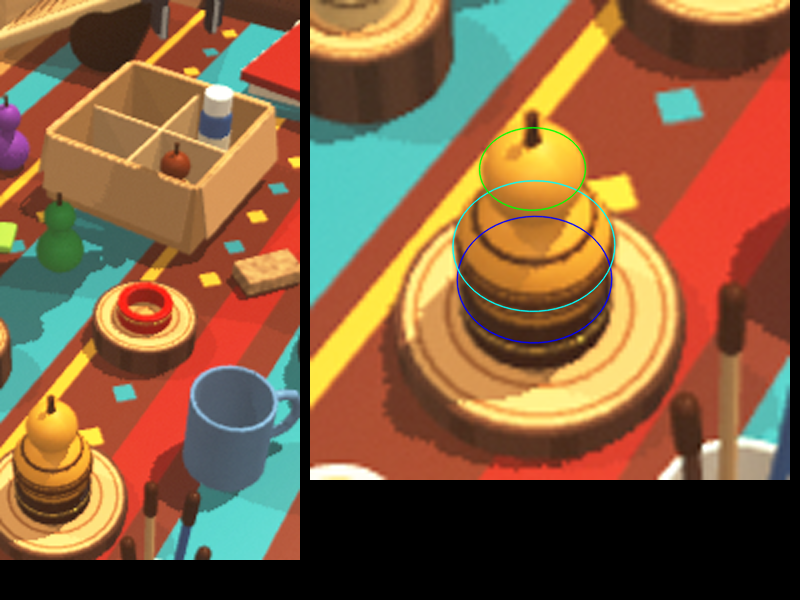

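send_rows(
  series=[
    [[0.02, 0.02, 0.5], [0, 0, 0], 0.55],
    [[0, 0, 0.6], [0, 0, 0], 0.55],
    [[0, 0, 0.6], [0, 0, 0], 0.55],
    [[0, 0, 0.5], [0, 0, 0], 0.55],
    [[0, 0, 0.4], [0, 0, 0], 0.55],
    [[0, 0, 0.3], [0, 0, 0], 0.55],
    [[0, 0, 0.15], [0, 0, 0], 0.55],
    [[0, 0, 0.05], [0, 0, 0], 0.55],
    [[0, 0, 0], [0, 0, 0], 0.5],
    [[0, 0, 0], [0, 0, 0], 0.45],
    [[0, 0, 0], [0, 0, 0], 0.4],
    [[0, 0, 0], [0, 0, 0], 0.32],
  ],
)

```text
clock: 36.67
tcp_pos: [0.5536, 0.2483, 0.2332]
orientation: [0.0, 0.382, 0.924, 0.0]
ft_force: [0.1, -0.3, 6.5]
opening: 0.399
grip_force: 24.2
```

send_rows(
  series=[
    [[0, 0, 0], [0, 0, 0], 0.32],
    [[0, 0, 0], [0, 0, 0], 0.32],
  ],
)

```text
clock: 36.92
tcp_pos: [0.5536, 0.2483, 0.2332]
orientation: [0.0, 0.382, 0.924, 0.0]
ft_force: [-0.6, -0.7, 6.1]
opening: 0.399
grip_force: 24.2
```

```bash
python3 - <<'E'
from h import *
go(.4872,-.0899,.40,-45)
E
```

```text
t 36.92 tcp [0.5536 0.2483 0.2332] f [-0.6 -0.7  6.1] open 0.399 grip 24.2 q [-0.47  0.98 -0.01  1.52  0.01  0.64  0.3 ]
shift cur axes [-3.2  -4.77 -2.78] goal axes [-3.2  -4.77 -2.78] turn [0.009 0.005 0.006]
```

send_rows(
  series=[
    [[0, 0, -0.15], [0, 0, 0], 0.32],
    [[0, 0, -0.4], [0, 0, 0], 0.32],
    [[0, 0, -0.6], [0, 0, 0], 0.32],
    [[0, 0, -0.7], [0, 0, 0], 0.32],
    [[0, 0, -0.6], [0, 0, 0], 0.32],
    [[-0.1, -0.15, -0.3], [0, 0, 0], 0.32],
    [[-0.25, -0.37, 0], [0, 0, 0], 0.32],
    [[-0.4, -0.6, 0], [0, 0, 0], 0.32],
    [[-0.4, -0.6, 0], [0, 0, 0], 0.32],
    [[-0.4, -0.6, 0], [0, 0, 0], 0.32],
    [[-0.4, -0.6, 0], [0, 0, 0], 0.32],
    [[-0.4, -0.6, 0], [0, 0, 0], 0.32],
  ],
)

```text
clock: 38.42
tcp_pos: [0.503, -0.0026, 0.3973]
orientation: [-0.0, 0.383, 0.924, -0.0]
ft_force: [0.4, -0.8, -0.8]
opening: 0.402
grip_force: 25.0
```

send_rows(
  series=[
    [[-0.4, -0.6, 0], [0, 0, 0], 0.32],
    [[-0.3, -0.45, 0], [0, 0, 0], 0.32],
    [[-0.15, -0.2, 0], [0, 0, 0], 0.32],
    [[0, 0, 0.5], [0, 0, 0], 0.32],
    [[0, 0, 0.5], [0, 0, 0], 0.32],
    [[0, 0, 0.2], [0, 0, 0], 0.32],
    [[0, 0, 0], [0, 0, 0], 0.32],
    [[0, 0, 0], [0, 0, 0], 0.32],
  ],
)

```text
clock: 39.42
tcp_pos: [0.4872, -0.0898, 0.3264]
orientation: [0.001, 0.382, 0.924, 0.0]
ft_force: [0.0, -0.3, -0.6]
opening: 0.399
grip_force: 25.1
```

```bash
python3 - <<'E'
from h import *
go(.4872,-.0899,.292,-45)
s=monitor.get_state();t=s["tcp_pos"];z=t[2]-.2282
img=eyes.grab_frame("scene")
A,o=crop(img,210,190,130,120,4.6)
for c,r,h,col in((( .4872,-.0899),.024,.068,(255,0,0)),(t,.027,z+.024,(255,255,0)),(t,.018,z+.072,(0,255,0))): circ(A,"scene",c,r,h,col,4.6,o)
cv2.imwrite("pics/m.png",A)
E
```

```text
t 39.42 tcp [ 0.4872 -0.0898  0.3264] f [ 0.  -0.3 -0.6] open 0.399 grip 25.1 q [ 0.15  0.71 -0.06  1.87  0.07  0.56  0.84]
shift cur axes [-0.   -0.    0.57] goal axes [-0.   -0.    0.57] turn [0.006 0.009 0.008]
```

View pics/m.png

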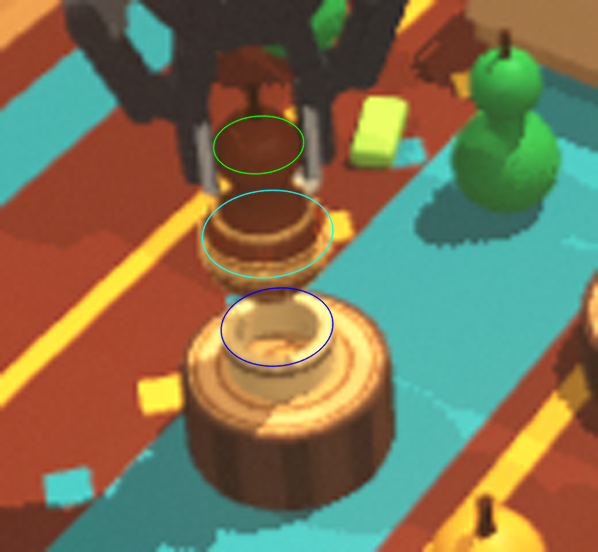

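send_rows(
  series=[
    [[-0.01, 0.01, 0.25], [0, 0, 0], 0.32],
    [[0, 0, 0.15], [0, 0, 0], 0.32],
    [[0, 0, 0.08], [0, 0, 0], 0.32],
    [[0, 0, 0.05], [0, 0, 0], 0.32],
    [[0, 0, 0.03], [0, 0, 0], 0.32],
    [[0, 0, 0], [0, 0, 0], 0.32],
    [[0, 0, 0], [0, 0, 0], 0.32],
  ],
)

```text
clock: 40.35
tcp_pos: [0.488, -0.0898, 0.2928]
orientation: [0.001, 0.382, 0.924, 0.0]
ft_force: [-3.1, 2.4, 15.6]
opening: 0.396
grip_force: 26.1
```

```bash
python3 - <<'E'
from h import *
go(.4877,-.0899,.2912,-45)
E
```

```text
t 40.35 tcp [ 0.488  -0.0898  0.2928] f [-3.1  2.4 15.6] open 0.396 grip 26.1 q [ 0.14  0.77 -0.05  1.9   0.08  0.47  0.83]
shift cur axes [ 0.   -0.    0.03] goal axes [ 0.   -0.    0.03] turn [0.008 0.011 0.007]
```

send_rows(
  series=[
    [[0.02, 0, -0.03], [0, 0, 0], 0.32],
    [[0, 0, 0], [0, 0, 0], 0.32],
    [[0, 0, 0.01], [0, 0, 0], 0.32],
    [[0, 0, 0], [0, 0, 0], 0.32],
  ],
)

```text
clock: 40.85
tcp_pos: [0.487, -0.089, 0.2931]
orientation: [0.0, 0.382, 0.924, -0.0]
ft_force: [-0.0, 0.4, 2.4]
opening: 0.396
grip_force: 25.3
```

Unloaded, light contact. Release and rise away.

send_rows(
  series=[
    [[0, 0, 0], [0, 0, 0], 0.42],
    [[0, 0, 0], [0, 0, 0], 0.45],
    [[0, 0, 0], [0, 0, 0], 0.5],
    [[0, 0, 0], [0, 0, 0], 0.6],
    [[0, 0, 0], [0, 0, 0], 0.65],
    [[0, 0, -0.15], [0, 0, 0], 0.65],
    [[0, 0, -0.4], [0, 0, 0], 0.65],
    [[0, 0, -0.6], [0, 0, 0], 0.65],
    [[0, 0, -0.7], [0, 0, 0], 0.65],
    [[0.4, 0.4, -0.3], [0, 0, 0], 0.65],
    [[0.6, 0.6, 0], [0, 0, 0], 0.65],
    [[0.6, 0.6, 0], [0, 0, 0], 0.65],
  ],
)

```text
clock: 42.35
tcp_pos: [0.4866, 0.0481, 0.423]
orientation: [0.0, 0.383, 0.924, 0.0]
ft_force: [1.1, -0.2, 0.3]
opening: 0.654
grip_force: 0.0
```

send_rows(
  series=[
    [[0.6, 0.6, 0], [0, 0, 0], 0.65],
    [[0.6, 0.6, 0], [0, 0, 0], 0.65],
    [[0.4, 0.4, 0], [0, 0, 0], 0.65],
    [[0, 0, 0], [0, 0, 0], 0.65],
    [[0, 0, 0], [0, 0, 0], 0.65],
  ],
)

```text
clock: 42.98
tcp_pos: [0.4868, 0.1818, 0.4225]
orientation: [0.0, 0.383, 0.924, -0.0]
ft_force: [-0.5, 0.0, 0.2]
opening: 0.648
grip_force: 0.0
```

```bash
python3 - <<'E'
from h import *
go(.4877,-.0899,.2912,-45)
img=eyes.grab_frame("scene");top=eyes.grab_frame("top")
W=np.zeros((600,800,3),np.uint8)
def put(cam,im,x,y,w,h,s,X,Y,S):
    A,o=crop(im,x,y,w,h,s)
    for c,rr in S:
        for r,z,col in rr: circ(A,cam,c,r,z,col,s,o)
    W[Y:Y+A.shape[0],X:X+A.shape[1]]=A
S=((.4872,-.0899),((.024,.068,(255,0,0)),(.027,.087,(255,255,0)),(.018,.135,(0,255,0)))),
put("scene",img,235,210,75,100,5,0,0,S)
put("top",top,342,222,60,60,4,0,500-140,[])
put("top",top,345,225,50,50,4,0,400,S) if 0 else None
put("scene",img,230,205,220,195,1.9,380,0,[])
put("top",top,270,90,190,190,1.2,380,371,[])
cv2.imwrite("pics/n.png",W)
E
```

```text
t 42.98 tcp [0.4868 0.1818 0.4225] f [-0.5  0.   0.2] open 0.648 grip 0.0 q [-0.4   0.6  -0.03  1.66  0.02  0.88  0.35]
shift cur axes [-3.21 -3.19  2.19] goal axes [-3.21 -3.19  2.19] turn [-0.002  0.005  0.   ]
```

View pics/n.png

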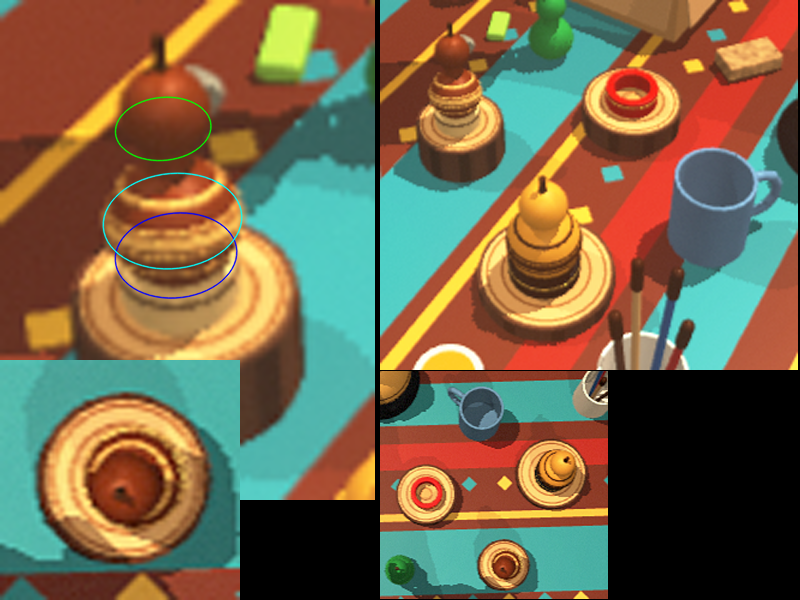

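```bash
python3 - <<'E'
from h import *
from scipy.optimize import least_squares as ls
def tri(us,ut): return np.round(ls(lambda p:np.r_[proj("scene",p)-us,proj("top",p)-ut],[.49,-.09,.1]).x,4)
us=np.array([235+160/5-.5,210+37/5-.5]);ut=np.array([372.,254.])
print("stem tri",tri(us,ut), "pred",proj("scene",(.4872,-.0899,.167)),us,proj("top",(.4872,-.0899,.167)),ut)
img=eyes.grab_frame("scene");top=eyes.grab_frame("top")
W=np.zeros((600,800,3),np.uint8)
A,o=crop(img,250,210,50,75,8);W[:600,:400]=A
B,o=crop(top,350,230,48,48,8);W[:384,410:794]=B
cv2.imwrite("pics/p.png",W)
E
```

```text
stem tri [ 0.4788 -0.075   0.1655] pred [265.73302409 222.1569979 ] [266.5 216.9] [379.94793324 249.71151847] [372. 254.]
```

View pics/p.png

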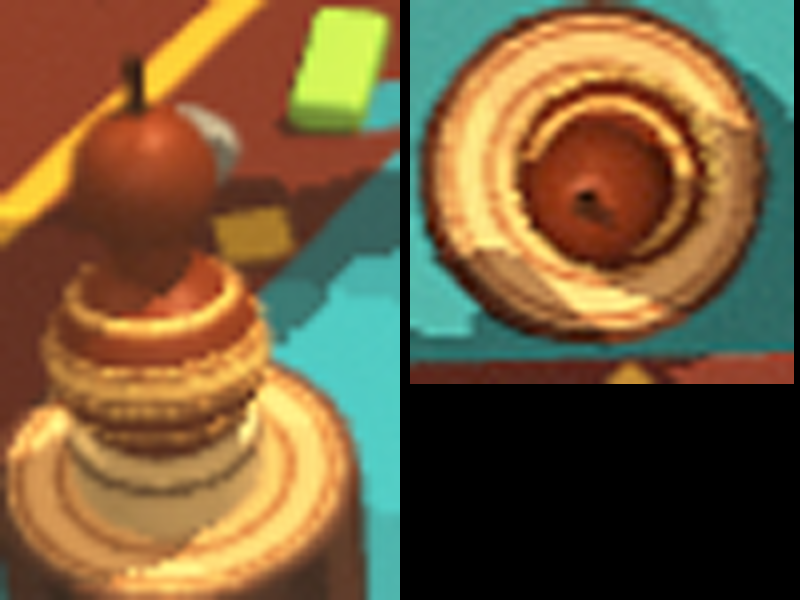

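send_rows(
  series=[
    [[0, 0, 0], [0, 0, 0.98], 0.85],
    [[0, 0, 0], [0, 0, 0.98], 0.85],
    [[0, 0, 0], [0, 0, 0.98], 0.85],
    [[0, 0, 0], [0, 0, 0.98], 0.85],
    [[0, 0, 0], [0, 0, 0.98], 0.85],
    [[0, 0, 0], [0, 0, 0.98], 0.85],
    [[0, 0, 0], [0, 0, 0.98], 0.85],
    [[0, 0, 0], [0, 0, 0.98], 0.85],
    [[0, 0, 0], [0, 0, 0.98], 0.85],
    [[0, 0, 0], [0, 0, 0.98], 0.85],
    [[0, 0, 0], [0, 0, 0.98], 0.85],
    [[0, 0, 0], [0, 0, 0.98], 0.85],
  ],
)

```text
clock: 44.68
tcp_pos: [0.4869, 0.1821, 0.4222]
orientation: [-0.0, 0.832, 0.555, -0.0]
ft_force: [-0.1, 0.5, 0.6]
opening: 0.852
grip_force: 0.0
```

send_rows(
  series=[
    [[0, 0, 0], [0, 0, 0.98], 0.85],
    [[0, 0, 0], [0, 0, 0.98], 0.85],
    [[0, 0, 0], [0, 0, 0.98], 0.85],
    [[0, 0, 0], [0, 0, 0.98], 0.85],
    [[-0.4, 0.4, 0], [0, 0, 0], 0.85],
    [[-0.6, 0.6, 0], [0, 0, 0], 0.85],
    [[-0.6, 0.6, 0], [0, 0, 0], 0.85],
    [[-0.6, 0.6, 0], [0, 0, 0], 0.85],
    [[-0.6, 0.6, 0], [0, 0, 0], 0.85],
    [[-0.4, 0.4, 0], [0, 0, 0], 0.85],
    [[0, 0, 0], [0, 0, 0], 0.85],
    [[0, 0, 0], [0, 0, 0], 0.85],
  ],
)

```text
clock: 46.18
tcp_pos: [0.4877, -0.0887, 0.4221]
orientation: [-0.0, 0.923, 0.384, 0.0]
ft_force: [-0.1, 1.0, -0.9]
opening: 0.85
grip_force: 0.0
```

```bash
python3 - <<'E'
from h import *
go(.4872,-.0899,.297,-135)
E
```

```text
t 46.17 tcp [ 0.4877 -0.0887  0.4221] f [-0.1  1.  -0.9] open 0.850 grip 0.0 q [-0.11  0.6   0.4   1.75 -0.3   0.86 -0.36]
shift cur axes [-0.02  0.01  2.09] goal axes [-0.02  0.01  2.09] turn [-0.004 -0.002  0.034]
```

send_rows(
  series=[
    [[-0.02, 0.01, 0.5], [0, 0, 0], 0.85],
    [[0, 0, 0.6], [0, 0, 0], 0.85],
    [[0, 0, 0.6], [0, 0, 0], 0.85],
    [[0, 0, 0.3], [0, 0, 0], 0.85],
    [[0, 0, 0.09], [0, 0, 0], 0.8],
    [[0, 0, 0], [0, 0, 0], 0.7],
    [[0, 0, 0], [0, 0, 0], 0.66],
    [[0, 0, 0], [0, 0, 0], 0.62],
    [[0, 0, 0], [0, 0, 0], 0.58],
    [[0, 0, 0], [0, 0, 0], 0.54],
    [[0, 0, 0], [0, 0, 0], 0.5],
    [[0, 0, 0], [0, 0, 0], 0.47],
  ],
  squeeze=20,
)

```text
clock: 47.68
tcp_pos: [0.4873, -0.0903, 0.2967]
orientation: [0.0, 0.923, 0.384, -0.0]
ft_force: [0.4, -0.7, -0.3]
opening: 0.469
grip_force: 0.1
```

send_rows(
  series=[
    [[0, 0, 0], [0, 0, 0], 0.45],
    [[0, 0, 0], [0, 0, 0], 0.43],
    [[0, 0, 0], [0, 0, 0], 0.42],
    [[0, 0, 0], [0, 0, 0], 0.41],
    [[0, 0, 0], [0, 0, 0], 0.41],
    [[0, 0, 0], [0, 0, 0], 0.41],
  ],
)

```text
clock: 48.42
tcp_pos: [0.4873, -0.0903, 0.2967]
orientation: [0.0, 0.923, 0.384, -0.0]
ft_force: [0.3, 1.3, 0.6]
opening: 0.412
grip_force: 4.9
```

```bash
cat > chk.py <<'E'
from h import *
import sys
go(.4872,-.0899,.297,-135)
img=eyes.grab_frame("scene");top=eyes.grab_frame("top")
W=np.zeros((600,800,3),np.uint8)
def put(cam,im,x,y,w,h,s,X,Y,S):
    A,o=crop(im,x,y,w,h,s)
    for c,rr in S:
        for r,z,col in rr: circ(A,cam,c,r,z,col,s,o)
    W[Y:Y+A.shape[0],X:X+A.shape[1]]=A
S=((.4872,-.0899),((.024,.068,(255,0,0)),(.024,.047,(255,0,0)),(.018,.135,(0,255,0)),(.002,.167,(0,255,0)))),
put("scene",img,235,205,60,90,6.6,0,0,S)
put("top",top,350,230,48,48,8,410,0,S)
cv2.imwrite(sys.argv[1],W)
E
python3 chk.py pics/q.png
```

```text
t 48.42 tcp [ 0.4873 -0.0903  0.2967] f [0.3 1.3 0.6] open 0.412 grip 4.9 q [-0.03  0.79  0.28  1.9  -0.41  0.51 -0.26]
shift cur axes [ 0.   -0.01 -0.  ] goal axes [ 0.   -0.01 -0.  ] turn [0.    0.001 0.034]
```

View pics/q.png

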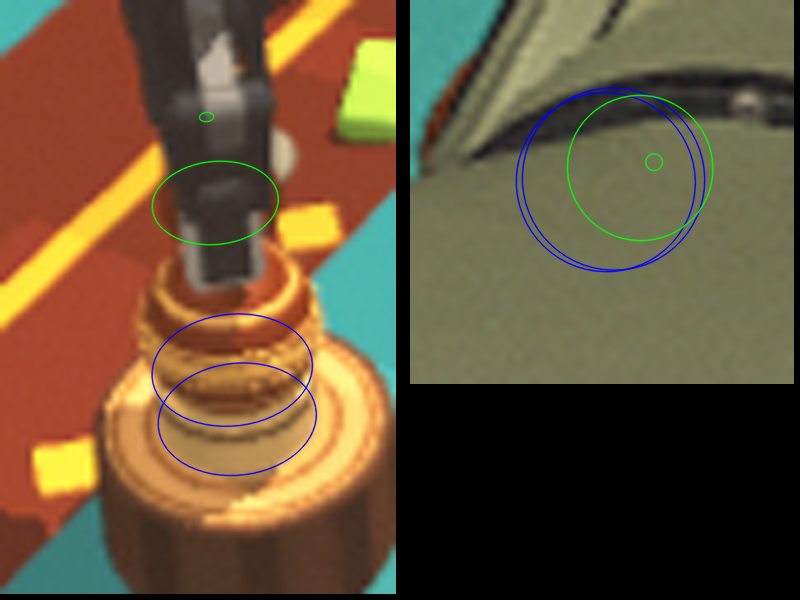

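send_rows(
  series=[
    [[0, 0, 0], [0, 0, 0], 0.42],
    [[0, 0, 0], [0, 0, 0], 0.44],
    [[0, 0, 0], [0, 0, 0], 0.48],
    [[0, 0, 0], [0, 0, 0], 0.55],
    [[0, 0, 0], [0, 0, 0], 0.65],
    [[0, 0, 0], [0, 0, 0], 0.7],
    [[0, 0, -0.2], [0, 0, 0], 0.7],
    [[0, 0, -0.5], [0, 0, 0], 0.7],
    [[0, 0, -0.7], [0, 0, 0], 0.7],
    [[0, 0, -0.7], [0, 0, 0], 0.7],
    [[0.4, -0.4, 0], [0, 0, 0], 0.7],
    [[0.6, -0.6, 0], [0, 0, 0], 0.7],
  ],
)

```text
clock: 50.02
tcp_pos: [0.4868, -0.0053, 0.4239]
orientation: [0.0, 0.924, 0.383, 0.001]
ft_force: [0.7, 0.1, 0.5]
opening: 0.697
grip_force: 0.0
```

send_rows(
  series=[
    [[0.6, -0.6, 0], [0, 0, 0], 0.7],
    [[0.6, -0.6, 0], [0, 0, 0], 0.7],
    [[0.6, -0.6, 0], [0, 0, 0], 0.7],
    [[0.4, -0.4, 0], [0, 0, 0], 0.7],
    [[0, 0, 0], [0, 0, 0], 0.7],
  ],
)

```text
clock: 50.65
tcp_pos: [0.4859, 0.1834, 0.4231]
orientation: [-0.0, 0.923, 0.386, 0.0]
ft_force: [-0.3, -0.5, -0.4]
opening: 0.701
grip_force: 0.0
```

```bash
cat > stem.py <<'E'
from h import *
from scipy.optimize import least_squares as ls
go(.4872,-.0899,.297,-135)
img=eyes.grab_frame("scene");top=eyes.grab_frame("top")
cv2.imwrite("pics/s9.png",img);cv2.imwrite("pics/t9.png",top)
# upper bulb: chestnut pixels (reddish, mid-dark) near the expected place
def bulb(im,cam,rad):
    p=proj(cam,(.4872,-.0899,.135));h=cv2.cvtColor(im,cv2.COLOR_BGR2HSV)
    m=cv2.inRange(h,(0,120,50),(11,255,190));w=np.zeros_like(m);cv2.circle(w,tuple(int(round(v)) for v in p),rad,255,-1);m&=w
    ys,xs=np.nonzero(m);print(cam,"pred",np.round(p,1),"n",len(xs),"mean",xs.mean().round(1),ys.mean().round(1),"x",np.percentile(xs,[2,98]),"y",np.percentile(ys,[2,98]))
    x0,y0=(int(round(v)) for v in p)
    return x0,y0
bulb(img,"scene",16);bulb(top,"top",14)
for cam,im in(("scene",img),("top",top)):
    p=proj(cam,(.4872,-.0899,.164));x,y=(int(round(v)) for v in p);g=im[y-12:y+13,x-14:x+15].max(2)
    print(cam,"stem pred",np.round(p,1),"x0",x-14,"y0",y-12);print("\n".join(" ".join("%3d"%v for v in r) for r in g))
E
python3 stem.py
```

```text
t 50.65 tcp [0.4859 0.1834 0.4231] f [-0.3 -0.5 -0.4] open 0.701 grip 0.0 q [-0.67  0.64  0.46  1.67 -0.35  0.91 -0.85]
shift cur axes [-3.23  3.21  2.1 ] goal axes [-3.21  3.24  2.1 ] turn [-0.004 -0.002  0.07 ]
scene pred [267.1 235.1] n 558 mean 266.9 235.3 x [253.14 281.  ] y [222. 248.]
top pred [378.2 250.4] n 327 mean 374.6 251.6 x [365. 385.] y [240.52 262.  ]
scene stem pred [265.9 223.4] x0 252 y0 211
147 146 146 146 147 146 146 145 146 147 146 145 146 147 146 145 147 147 144 146 146 146 146 225 250 253 253 253 250
147 146 147 145 146 147 145 146 146 148 146 148 145 146 146 146 146 146 145 147 146 171 242 252 253 253 253 250 211
148 145 146 147 146 146 145 147 146 147 146 146 148 145 147 146 146 146 147 146 170 244 253 253 253 253 245 205 157
146 147 147 145 146 146 147 146 146 146 145 146 147 147 146 145 146 146 144 170 244 253 253 253 253 244 194 153 147
147 146 146 147 146 147 146 145 146 144 147 146 145 148 147 145 146 146 199 246 253 253 253 253 244 191 151 145 146
146 146 145 146 145 145 146 145 146 147 146 145 145 146 147 139 145 201 248 253 253 253 253 244 192 153 1
[... 4456 characters left out ...]
  86
106 124 134 140 141 145 148 151 145 140 136 121 114  99  82 114 177 170  92  82 129 176 193 187 159 158 136  63 101
 92 112 127 133 134 137 137 135 135 130 123 115 102  87  91 163 167  96  70 142 190 186 195 173 167 152  89  68 102
142  94 111 121 127 127 131 128 124 119 111 100  86 110 176 166  96  69 128 173 187 196 186 154 147 134  65  84 110
227 150  85 100 112 114 115 115 109 106  99  84 103 168 166  98  77 130 182 192 191 195 172 152 136  92  69 101 108
255 245 128  83  90  91  95  97  96  81 103 116 119 119  77  71  88 143 181 193 195 180 145 149 131  64  90 110 107
246 250 225 152 110  78  79  69  71  94  94  78  78  68 109 166 179 185 192 194 187 156 157 155  91  62  92 108 106
```

```bash
python3 - <<'E'
from h import *
from scipy.optimize import least_squares as ls
for z in(.046,.068,.087,.135,.167): print(z,*(np.round(proj(c,(.4872,-.0899,z)),1) for c in("scene","top")))
for n,uv,z in(("low bulb a",(374.5,251),.087),("b",(373,253),.087),("stem",(372,253),.167)): print(n,np.round(back("top",uv,z),4))
# same test on the large gourd, as a control
for z in(.034,.066,.117,.154): print("L",z,*(np.round(proj(c,(.6551,-.1871,z)),1) for c in("scene","top")))
t=cv2.imread("pics/t9.png");h=cv2.cvtColor(t,cv2.COLOR_BGR2HSV)
# edge-of-upper-bulb fit: chestnut without band, top view
m=cv2.inRange(h,(0,130,60),(9,255,215))[228:276,350:398]
for r in m[6:42,6:44]: print("".join("#" if v else "." for v in r))
E
```

```text
0.046 [270.4 268.1] [373.9 252.2]
0.068 [269.6 260.3] [374.9 251.8]
0.087 [268.9 253.4] [375.8 251.4]
0.135 [267.1 235.1] [378.2 250.4]
0.167 [265.7 222.2] [379.9 249.7]
low bulb a [ 0.4882 -0.0873  0.087 ]
b [ 0.4841 -0.084   0.087 ]
stem [ 0.4813 -0.0744  0.167 ]
L 0.034 [315.5 341.6] [414.8 174.6]
L 0.066 [315.3 330.4] [417.3 171.9]
L 0.117 [315.  311.4] [421.8 167.1]
L 0.154 [314.7 296.6] [425.3 163.4]
.....##...............................
....#........................#........
...#...........................#......
..#.............................#.....
.#....................................
#.....................................
.................#####............#...
..............##########..............
............##.........###.........#..
...........#......#......##...........
..........#....#######....##........#.
.........#...###########...##.........
.........#...############...#.........
............##############...#........
........#..############.##...#........
..........##########.######..#........
........###################...........
........###################...........
........###################...........
........#######..#######.##...#.......
........######...##########..##.......
.........######..#########...#........
.........#########.#######...#........
.........################...#.........
..........#.############....#.........
...........############....#..........
............##########....#...........
.............#######....##............
...............#####.###..............
#..................#..............#...
#................................#....
.#....................................
..##............................#.....
...#..................................
....##.......................#........
......##...................#..........
```

```bash
python3 - <<'E'
from h import *
from scipy.optimize import least_squares as ls
def tri(us,ut,g=(.49,-.09,.1)):
    s=ls(lambda p:np.r_[proj("scene",p)-us,proj("top",p)-ut],g);return np.round(s.x,4),np.round(s.fun,1)
print("upper bulb",tri((267.6,231.8),(373.2,252.7)))
t=cv2.imread("pics/t9.png");s=cv2.imread("pics/s9.png")
g=t[150:185,405:445].max(2)
print("large, top: stem = darkest"); print("\n".join(" ".join("%3d"%v for v in r) for r in g[4:24,10:36]))
g=s[286:304,302:330].max(2);print("scene");print("\n".join(" ".join("%3d"%v for v in r) for r in g))
E
```

```text
upper bulb (array([ 0.4824, -0.0804,  0.134 ]), array([ 0.4, -0. ,  0.3,  0.3]))
large, top: stem = darkest
252 253 252 253 253 251 250 249 249 252 245 216 235 255 255 239 123 104 156 203 215 211 211 209 208 210
187 180 168 168 166 206 223 238 249 250 253 252 235 217 246 255 237 114 116 186 219 215 212 212 212 209
234 233 234 225 213 220 230 233 227 221 236 252 254 244 224 246 255 239 120 118 185 216 213 210 213 210
223 160 211 235 239 239 239 241 240 234 232 227 237 251 248 232 247 255 239 126 129 191 217 212 210 215
 92 192 239 242 248 248 246 247 246 245 245 240 227 220 245 249 233 246 255 232  96 154 204 215 209 211
242 241 247 249 251 252 251 249 249 247 248 248 242 231 219 242 250 237 251 248 160 114 180 219 214 209
241 247 250 252 252 252 252 251 251 251 255 255 251 242 228 211 242 243 227 252 248 166 140 195 213 213
243 250 251 252 252 251 252 253 255 252 201 135 223 251 237 220 210 228 224 242 255 233 103 156 205 213
248 251 252 252 251 252 253 255 255 200 111  70 137 228 245 229 192 235 251 239 250 248 161 108 176 216
249 252 252 252 252 252 254 243 133  55  61  70 135 231 
[... 2409 characters left out ...]
 153 153 154 153 166 171 172
147 152 153 153 152 151 152 151 152 227 251 220 154 118 137 220 252 245 188 156 154 152 153 154 165 171 172 172
151 151 152 152 152 151 152 153 202 249 253 200 119 110 111 223 239 197 158 152 153 153 155 165 172 172 171 171
151 151 152 151 152 153 154 203 248 253 254 224 120  93  88 237 250 247 209 161 152 153 164 172 173 174 171 172
152 152 152 151 150 150 177 246 253 254 255 234 119  77  74 240 254 255 254 250 206 171 171 172 172 172 171 171
152 152 153 152 152 183 242 253 254 255 255 237 119  74  74 240 255 255 255 255 254 241 187 172 172 172 172 172
152 152 152 152 185 241 252 254 254 255 255 221  99  73  74 212 255 255 255 255 255 254 248 197 172 172 172 171
```

send_rows(
  series=[
    [[-0.4, 0.4, 0], [0, 0, 0.03], 0.85],
    [[-0.6, 0.6, 0], [0, 0, 0.03], 0.85],
    [[-0.6, 0.6, 0], [0, 0, 0], 0.85],
    [[-0.6, 0.6, 0], [0, 0, 0], 0.85],
    [[-0.6, 0.6, 0], [0, 0, 0], 0.85],
    [[-0.4, 0.4, 0], [0, 0, 0], 0.85],
    [[0, 0, 0], [0, 0, 0], 0.85],
    [[0, 0, 0.5], [0, 0, 0], 0.85],
    [[0, 0, 0.7], [0, 0, 0], 0.85],
    [[0, 0, 0.6], [0, 0, 0], 0.85],
    [[0, 0, 0.3], [0, 0, 0], 0.85],
    [[0, 0, 0], [0, 0, 0], 0.85],
  ],
)

```text
clock: 52.25
tcp_pos: [0.4857, -0.0903, 0.2963]
orientation: [-0.0, 0.924, 0.381, -0.001]
ft_force: [-0.0, -0.8, 0.4]
opening: 0.852
grip_force: 0.0
```

```bash
cat > pr.py <<'E'
from h import *
go(.4872,-.0899,.297,-135)
s=eyes.grab_frame("scene")
print("now ",s[238:282,267:272].mean(1)[:,2].astype(int))
print("row ",s[246:254:7,255:286].max(2))
E
python3 pr.py; python3 -c "
import cv2;s=cv2.imread('pics/s9.png');print('free',s[238:282,267:272].mean(1)[:,2].astype(int))"
```

```text
t 52.25 tcp [ 0.4857 -0.0903  0.2963] f [-0.  -0.8  0.4] open 0.852 grip 0.0 q [-0.04  0.79  0.28  1.91 -0.42  0.51 -0.25]
shift cur axes [ 0.02  0.01 -0.01] goal axes [ 0.02  0.01 -0.01] turn [-0.013  0.011 -0.03 ]
now  [ 63  61  59  57  58  59  58  58  59  58  59  59  57 109 155 164 158 150
 202 209 212 218 183 155 127 103 119 120  97 136 181 188 169 115 165 181
 181 181 178 184 177 200 229 251]
row  [[169 168 164 181 183 132 116 110 134 140  96  63  59  60  59  58  59  59
   96 133 166 176 176 247 251 201 185 135 168 181 183]
 [184 210 166 117 111 113 126 138 145 149 153 155 160 162 164 167 170 169
  168 164 164 159 155 154 219 249 251 253 219 186 183]]
free [ 94  91  88  89  95  97  98  97 101 141 162 183 240 249 202 161 155 147
 197 204 208 214 178 151 123  99 116 116  94 132 176 184 165 110 161 176
 176 177 175 181 173 196 226 250]
```

send_rows(
  series=[
    [[0.02, 0.01, 0], [0, 0, 0], 0.7],
    [[0, 0, 0], [0, 0, 0], 0.62],
    [[0, 0, 0], [0, 0, 0], 0.56],
    [[0, 0, 0], [0, 0, 0], 0.5],
    [[0, 0, 0], [0, 0, 0], 0.46],
    [[0, 0, 0], [0, 0, 0], 0.43],
    [[0, 0, 0], [0, 0, 0], 0.41],
    [[0, 0, 0], [0, 0, 0], 0.4],
    [[0, 0, 0], [0, 0, 0], 0.4],
    [[0, 0, 0], [0, 0, 0], 0.4],
  ],
)

```text
clock: 53.55
tcp_pos: [0.4873, -0.0899, 0.2967]
orientation: [0.0, 0.924, 0.381, -0.0]
ft_force: [-0.1, 0.7, 0.9]
opening: 0.404
grip_force: 16.5
```

```bash
python3 pr.py
```

```text
t 53.55 tcp [ 0.4873 -0.0899  0.2967] f [-0.1  0.7  0.9] open 0.404 grip 16.5 q [-0.04  0.79  0.28  1.9  -0.42  0.51 -0.25]
shift cur axes [-0. -0. -0.] goal axes [-0. -0. -0.] turn [-0.     0.001 -0.026]
now  [ 57  58  57  58  58  58  59  60  58  92 110 111 113 124 155 226 183 132
 126 121 115 196 166 192 186 157 127 100 129 117 175 189 169 110 164 180
 180 180 179 185 173 187 211 232]
row  [[167 168 164 165 195 141 115 119 133 139 107  68  59  58  58  58  58  57
  108 123 170 179 174 184 254 217 151 128 169 182 182]
 [176 191 133 110 110 113 120 137 168 198 218 220 221 218 221 220 252 254
  248 247 230 198 166 155 153 150 210 249 227 185 183]]
```

send_rows(
  series=[
    [[0, 0, 0], [0, 0, 0], 0.41],
    [[0, 0, 0], [0, 0, 0], 0.42],
    [[0, 0, 0], [0, 0, 0], 0.43],
    [[0, 0, 0], [0, 0, 0], 0.44],
    [[0, 0, 0], [0, 0, 0], 0.44],
  ],
)

```text
clock: 54.22
tcp_pos: [0.4873, -0.0899, 0.2967]
orientation: [0.0, 0.924, 0.381, -0.0]
ft_force: [-1.2, 0.3, -0.0]
opening: 0.441
grip_force: 0.0
```

```bash
python3 pr.py
```

```text
t 54.23 tcp [ 0.4873 -0.0899  0.2967] f [-1.2  0.3 -0. ] open 0.441 grip 0.0 q [-0.04  0.79  0.28  1.9  -0.42  0.51 -0.25]
shift cur axes [-0. -0. -0.] goal axes [-0. -0. -0.] turn [ 0.001  0.001 -0.026]
now  [ 57  58  58  59  58  58  58  58  59  70 116 116 112 122 201 243 188 127
 122 118 148 172 187 199 165 170 121  95 128 125 176 188 169 114 165 181
 180 181 178 185 177 188 219 231]
row  [[168 168 164 154 186 137 115 120 132 139 106  70  62  59  62  58  58  57
   87 131 173 180 175 184 253 216 151 127 168 180 184]
 [180 192 132 110 110 112 120 138 167 190 205 210 220 242 253 251 251 251
  249 229 199 168 158 155 152 149 204 229 208 183 183]]
```

send_rows(
  series=[
    [[0, 0.03, 0], [0, 0, 0], 0.44],
    [[0, 0.03, 0], [0, 0, 0], 0.44],
    [[0, 0, 0], [0, 0, 0], 0.44],
    [[0, 0, 0], [0, 0, 0], 0.44],
  ],
)

```text
clock: 54.78
tcp_pos: [0.4898, -0.0924, 0.2967]
orientation: [0.0, 0.924, 0.381, -0.0]
ft_force: [1.0, 1.1, -0.0]
opening: 0.443
grip_force: 0.0
```

```bash
python3 pr.py
```

```text
t 54.77 tcp [ 0.4898 -0.0924  0.2967] f [ 1.   1.1 -0. ] open 0.443 grip 0.0 q [-0.03  0.79  0.29  1.89 -0.41  0.52 -0.25]
shift cur axes [-0.   -0.06 -0.  ] goal axes [-0.   -0.06 -0.  ] turn [-0.     0.001 -0.027]
now  [ 58  57  58  58  59  58  58  58  57  59  60 105 117 116 118 194 229 178
 139 131 118 175 168 201 199 146 152 115 129 118 175 188 169 114 165 181
 181 181 179 185 173 187 211 231]
row  [[167 167 165 164 193 140 115 118 128 138 107  67  58  58  58  58  57  60
   89 133 156 175 176 182 253 217 150 128 169 182 182]
 [182 192 133 109 110 119 137 166 196 213 215 199 194 176 168 190 244 253
  253 250 248 230 185 160 154 149 181 249 233 183 183]]
```

send_rows(
  series=[
    [[0, 0.03, 0], [0, 0, 0], 0.44],
    [[0, 0.03, 0], [0, 0, 0], 0.44],
    [[0, 0, 0], [0, 0, 0], 0.44],
    [[0, 0, 0], [0, 0, 0], 0.44],
  ],
)

```text
clock: 55.32
tcp_pos: [0.4924, -0.0949, 0.2967]
orientation: [0.0, 0.924, 0.381, -0.0]
ft_force: [0.2, 0.7, 0.6]
opening: 0.44
grip_force: 0.0
```

```bash
python3 pr.py
```

```text
t 55.33 tcp [ 0.4924 -0.0949  0.2967] f [0.2 0.7 0.6] open 0.440 grip 0.0 q [-0.03  0.79  0.29  1.88 -0.41  0.53 -0.25]
shift cur axes [-0.   -0.12 -0.  ] goal axes [-0.   -0.12 -0.  ] turn [-0.     0.001 -0.026]
now  [ 62  59  58  59  58  59  59  59  59  59  60  58  87 116 120 121 207 213
 153 125 121 116 184 172 189 189 153 122 109 120 178 189 169 114 165 181
 181 181 179 184 173 187 210 224]
row  [[164 164 164 142 206 152 118 118 119 136 124  76  60  60  59  60  57  59
   76 130 157 175 175 198 253 213 186 135 169 183 183]
 [178 192 132 108 112 128 181 212 215 177 148 127 122 123 123 123 115 143
  225 247 252 253 241 190 157 150 146 214 224 185 183]]
```

send_rows(
  series=[
    [[0, 0, 0], [0, 0, 0], 0.46],
    [[0, 0, 0], [0, 0, 0], 0.48],
    [[0, 0, 0], [0, 0, 0], 0.5],
    [[0, 0, 0], [0, 0, 0], 0.52],
    [[0, 0, 0], [0, 0, 0], 0.52],
  ],
)

```text
clock: 56.0
tcp_pos: [0.4924, -0.095, 0.2967]
orientation: [0.0, 0.924, 0.381, -0.0]
ft_force: [-0.5, -0.6, 0.2]
opening: 0.514
grip_force: 0.0
```

```bash
python3 pr.py
```

```text
t 56.00 tcp [ 0.4924 -0.095   0.2967] f [-0.5 -0.6  0.2] open 0.514 grip 0.0 q [-0.03  0.79  0.29  1.88 -0.41  0.53 -0.25]
shift cur axes [-0.   -0.12 -0.  ] goal axes [-0.   -0.12 -0.  ] turn [ 0.     0.001 -0.026]
now  [ 65  61  59  58  58  59  59  59  59  60  60  61  59  94 118 180 231 182
 139 134 126 181 173 202 200 146 161 119 125 119 176 188 169 115 165 181
 181 181 178 185 172 186 210 231]
row  [[165 163 165 151 194 142 116 119 127 138 136  82  59  59  61  59  59  60
   62 128 149 171 175 197 253 215 185 136 170 182 183]
 [182 173 123 110 110 127 149 183 212 215 196 195 175 169 170 167 221 252
  253 251 249 229 185 160 154 149 179 253 230 183 184]]
```

send_rows(
  series=[
    [[0, -0.06, 0], [0, 0, 0], 0.48],
    [[0, -0.06, 0], [0, 0, 0], 0.45],
    [[0, 0, 0], [0, 0, 0], 0.42],
    [[0, 0, 0], [0, 0, 0], 0.36],
    [[0, 0, 0], [0, 0, 0], 0.36],
    [[0, 0, 0], [0, 0, 0], 0.36],
  ],
  squeeze=20,
)

```text
clock: 56.8
tcp_pos: [0.4874, -0.0899, 0.2968]
orientation: [0.0, 0.924, 0.381, 0.0]
ft_force: [-1.5, 1.4, 2.0]
opening: 0.402
grip_force: 19.8
```

```bash
python3 pr.py
```

```text
t 56.80 tcp [ 0.4874 -0.0899  0.2968] f [-1.5  1.4  2. ] open 0.402 grip 19.8 q [-0.04  0.79  0.28  1.9  -0.42  0.51 -0.25]
shift cur axes [-0. -0. -0.] goal axes [-0. -0. -0.] turn [ 0.001  0.    -0.026]
now  [ 58  59  59  58  59  58  59  59  57  95 110 109 112 124 136 225 197 139
 123 121 115 193 164 189 193 147 131 105 132 116 174 190 178 113 163 181
 181 180 178 185 173 187 220 232]
row  [[168 169 164 165 191 137 116 118 133 141 105  67  58  56  56  58  57  57
  106 151 175 177 175 196 248 199 151 129 167 180 182]
 [182 200 137 110 112 112 138 165 205 222 219 218 218 221 220 218 251 253
  248 248 232 199 166 157 154 150 210 224 207 182 183]]
```

send_rows(
  series=[
    [[0, 0, -0.02], [0, 0, 0], 0.36],
    [[0, 0, -0.03], [0, 0, 0], 0.36],
    [[0, 0, -0.05], [0, 0, 0], 0.36],
    [[0, 0, -0.1], [0, 0, 0], 0.36],
    [[0, 0, -0.3], [0, 0, 0], 0.36],
    [[0, 0, -0.5], [0, 0, 0], 0.36],
    [[0, 0, -0.5], [0, 0, 0], 0.36],
    [[0.4, -0.4, 0], [0, 0, 0], 0.36],
    [[0.6, -0.6, 0], [0, 0, 0], 0.36],
    [[0.6, -0.6, 0], [0, 0, 0], 0.36],
    [[0.4, -0.4, 0], [0, 0, 0], 0.36],
    [[0, 0, 0], [0, 0, 0], 0.36],
  ],
)

```text
clock: 58.35
tcp_pos: [0.4876, 0.0821, 0.3868]
orientation: [-0.0, 0.924, 0.383, 0.0]
ft_force: [0.0, -0.6, -0.4]
opening: 0.4
grip_force: 20.1
```

```bash
cat > ring.py <<'E'
from h import *
go(.4872,-.0899,.297,-135)
t=eyes.grab_frame("top");s=eyes.grab_frame("scene");cv2.imwrite("pics/t10.png",t);cv2.imwrite("pics/s10.png",s)
print("find",[(c,[np.round(r["xyz"],3).tolist() for r in eyes.find_in(c,"stand_small")][:2]) for c in("scene","top")])
# ring: match a synthetic ring-edge model? use best correlation with the earlier clean picture
for cam,new,old in(("top",t,"pics/t1.png"),("scene",s,"pics/s1.png")):
    o=cv2.imread(old);p=proj(cam,(.4872,-.0899,.06));x,y=(int(round(v)) for v in p)
    T=o[y-13:y+14,x-14:x+15];R=new[y-20:y+21,x-22:x+23]
    for ch in (1,2):
        m=cv2.matchTemplate(R[:,:,ch],T[:,:,ch],cv2.TM_CCOEFF_NORMED);_,v,_,l=cv2.minMaxLoc(m);print(cam,"match",round(v,3),"shift px",l[0]-8,l[1]-7)
E
python3 ring.py
```

```text
t 58.35 tcp [0.4876 0.0821 0.3868] f [ 0.  -0.6 -0.4] open 0.400 grip 20.1 q [-0.47  0.65  0.43  1.81 -0.38  0.76 -0.63]
shift cur axes [-2.03  2.02  1.5 ] goal axes [-2.03  2.02  1.5 ] turn [-0.006 -0.003  0.013]
find [('scene', [[0.488, -0.092, 0.065]]), ('top', [[0.489, -0.088, 0.065]])]
top match 0.755 shift px 0 0
top match 0.677 shift px 0 0
scene match 0.883 shift px 0 0
scene match 0.881 shift px 0 0
```

```bash
python3 - <<'E'
from h import *
s=cv2.imread("pics/s10.png")
for z in(.153,.177,.225): print(z,np.round(proj("scene",(.4876,.0821,z)),1))
p=proj("scene",(.4876,.0821,.177));x,y=(int(round(v)) for v in p)
print("x0",x-22,"y0",y-22)
h=cv2.cvtColor(s,cv2.COLOR_BGR2HSV)[y-22:y+26,x-22:x+23]
for i,r in enumerate(h):
    print("%3d "%(y-22+i)+"".join("." if 80<a<100 and b>80 else ("g" if 35<a<80 and b>90 else ("k" if v<75 else ("P" if a>=12 and a<35 and v>150 else ("r" if v<140 else "R")))) for a,b,v in r))
E
```

```text
0.153 [315.5 181.8]
0.177 [315.4 172.2]
0.225 [315.1 152.1]
x0 293 y0 150
150 k.............rrrrrrrkkkkkkkrrrrRRRRRPPPPPPPP
151 k.............rrrrrrrkkkkkkkrrrRRRRRPPPPPPPPP
152 kRRR..........rrrrrrrrkkkkkkrrrrRRRPPPPPPPPPP
153 rRRRR.......RRrrrrrRrrkkkkkkrrrrRRPPPPPPPPPPP
154 RRRRRR.....RRRrrrrrrrrkkkkkkrrrrPPPPPPPPPPPPP
155 RRRRRRR...RRRRRrrrrrrrkkkkkkrrrPPPPPPPPPPPPPR
156 RRRRRRR..RRRRRRrrrrrrrkkkkkkrrrPPPPPPPPPPPPPR
157 RRRRRRRRRRRRRRRrrrrrrrkkkkkkrrPPPPPPPPPPPPPPR
158 RRRRRRRRRRRRRRRRrrrrrrkkkkkkrPPPPPPPPPPPPPPRR
159 rrrRRRrRRRRRRRRRRrrrrrkkkkkkrPPPPPPPPPPPPPPRR
160 rrrrrrrRRRRRRRRRRRrrrrkkkkkkrRPPPPPPPPPPPPPRR
161 rrrrrrrRRRRRRRRRRrrrrrkkkkkkrrPPPPPPPPPPPPPRR
162 rrrrrrrRRRRRRRRRrrrrrrkkrrrrrPPPPPPPPPPPPPPRR
163 rrrrrrRRRRRRRRRrrrrrrrrrrrrrRRRPPPPPPPPPPPPRR
164 rrrrrRRRRRRRRPrrrrrrrrrrrrrrRRRPPPPPPPPPPPPRR
165 rrrrrRRRRRRRrrrrrrrrrrrrrrrRRRRRPPPPPPPPPPRRR
166 rrrrRRRRRRRrrPrrrrrrrrrrrrrRRRRRPPPPPPPPPPRRR
167 rrrrRRRRRRRrrPPPrrrrrrrrrrRRRRRPPPPPPPPPPPRRR
168 rrrrRRRRRRRrrPPPPRrrrrrrrRRRRPPPPRRPPPPPPRRRR
169 rrrrRRRRRRRrrrrPPPPPRRRRrRPPPPPPRRRPPPPPPPRRR
170 rrrRRRRRRRRrrrrrrPPPPP
[... 673 characters left out ...]

184 rrrrrrrrrrRPPPPPPrrrrrrrrrrrrrRPPPPPPPPPPPPPP
185 rrrrrrrrrRPPPPPPPRrrrrrrrrrrRPPPPPPPPPPPPPPPP
186 rrrrrrrrRPPPPPPPRRRRRRrRRRPPPPPPPPPPPPPPPPPPP
187 rrrrrrrRPPPPPPPRRRRPPPPPPPPPPPPPPPPPPPPPPPPPP
188 rrrrrrRPPPPPPPRRRRRPPPPPPPPPPPPPPPPPPPPPPPPPP
189 RRRRRRPPPPPPPRRRRRRPPPPPPPPPPPPPPPPPPPPPPPPPP
190 RRRRRPPPPPPPRRRRRRRPPPPPPPPPPPPPPPPPPPPPPPPPP
191 RRRPPPPPPPPRRRRRRRRPPPPPPPPPPPPPPPPPPPPPPPPPP
192 RRPPPPPPPPRRRRRRRrRPPPPPPPPPPPPPPPPPPPPPPPPPP
193 RPPPPPPPPRRRRRRrrrrPPPPPPPPPPPPPPPPPPPPPPPPPP
194 PPPPPPPPRRRRRRrrrrrrPPPPPPPPPPPPPPPPPPPPPPPPP
195 PPPPPPRRRRRRRrrrrrrrrRPPPPPPPPPPPPPPPPPPPPPPP
196 PPPPPRRRRRRRrrrrrrrrrrRRRrrrPPPPPPPPPPPPPPPPP
197 PPPPRRRRRRRrrrrrrrrrrrrrrrrrPPPPPPPPPPPPPPPPP
```

send_rows(
  series=[
    [[-0.3, 0.18, 0], [0, 0, 0], 0.36],
    [[-0.6, 0.36, 0], [0, 0, 0], 0.36],
    [[-0.6, 0.36, 0], [0, 0, 0], 0.36],
    [[-0.6, 0.36, 0], [0, 0, 0], 0.36],
    [[-0.6, 0.36, 0], [0, 0, 0], 0.36],
    [[-0.6, 0.36, 0], [0, 0, 0], 0.36],
    [[-0.5, 0.3, 0], [0, 0, 0], 0.36],
    [[-0.2, 0.13, 0], [0, 0, 0], 0.36],
    [[0, 0, 0.6], [0, 0, 0], 0.36],
    [[0, 0, 0.7], [0, 0, 0], 0.36],
    [[0, 0, 0.6], [0, 0, 0], 0.36],
    [[0, 0, 0.3], [0, 0, 0], 0.36],
  ],
)

```text
clock: 60.05
tcp_pos: [0.4193, -0.1919, 0.2532]
orientation: [-0.001, 0.924, 0.381, -0.001]
ft_force: [-0.0, 0.7, -0.1]
opening: 0.404
grip_force: 20.2
```

send_rows(
  series=[
    [[0, 0, 0.12], [0, 0, 0], 0.36],
    [[0, 0, 0], [0, 0, 0], 0.36],
    [[0, 0, 0], [0, 0, 0], 0.36],
  ],
)

```text
clock: 60.42
tcp_pos: [0.4197, -0.192, 0.2482]
orientation: [0.0, 0.924, 0.382, 0.0]
ft_force: [-0.8, -0.3, -0.2]
opening: 0.405
grip_force: 20.2
```

send_rows(
  series=[
    [[0, 0, 0.08], [0, 0, 0], 0.36],
    [[0, 0, 0], [0, 0, 0], 0.36],
  ],
)

```text
clock: 60.68
tcp_pos: [0.4196, -0.1919, 0.2426]
orientation: [0.0, 0.924, 0.381, -0.0]
ft_force: [0.6, 0.2, -0.2]
opening: 0.408
grip_force: 20.2
```

send_rows(
  series=[
    [[0, 0, 0.04], [0, 0, 0], 0.36],
    [[0, 0, 0], [0, 0, 0], 0.36],
  ],
)

```text
clock: 60.92
tcp_pos: [0.4196, -0.1919, 0.2402]
orientation: [-0.0, 0.924, 0.381, -0.0]
ft_force: [0.5, 0.3, -1.4]
opening: 0.4
grip_force: 20.2
```

send_rows(
  series=[
    [[0, 0, 0.04], [0, 0, 0], 0.36],
    [[0, 0, 0], [0, 0, 0], 0.36],
  ],
)

```text
clock: 61.18
tcp_pos: [0.4196, -0.1919, 0.2378]
orientation: [-0.0, 0.924, 0.381, -0.0]
ft_force: [0.2, 0.2, -1.0]
opening: 0.396
grip_force: 20.2
```

send_rows(
  series=[
    [[0, 0, 0.03], [0, 0, 0], 0.36],
    [[0, 0, 0], [0, 0, 0], 0.36],
  ],
)

```text
clock: 61.42
tcp_pos: [0.4196, -0.1919, 0.236]
orientation: [-0.0, 0.924, 0.381, -0.0]
ft_force: [-0.7, -0.0, -0.9]
opening: 0.403
grip_force: 20.2
```

send_rows(
  series=[
    [[0, 0, 0.03], [0, 0, 0], 0.36],
    [[0, 0, 0], [0, 0, 0], 0.36],
  ],
)

```text
clock: 61.68
tcp_pos: [0.4196, -0.1919, 0.2342]
orientation: [-0.0, 0.924, 0.381, -0.0]
ft_force: [0.2, -0.1, -0.1]
opening: 0.398
grip_force: 20.2
```

send_rows(
  series=[
    [[0, 0, 0.03], [0, 0, 0], 0.36],
    [[0, 0, 0], [0, 0, 0], 0.36],
  ],
)

```text
clock: 61.92
tcp_pos: [0.4196, -0.192, 0.2327]
orientation: [0.0, 0.924, 0.381, 0.0]
ft_force: [-0.2, 0.9, 8.7]
opening: 0.405
grip_force: 20.7
```

send_rows(
  series=[
    [[0, 0, 0.02], [0, 0, 0], 0.36],
    [[0, 0, 0], [0, 0, 0], 0.36],
  ],
)

```text
clock: 62.18
tcp_pos: [0.4199, -0.1923, 0.2322]
orientation: [0.001, 0.924, 0.381, 0.001]
ft_force: [0.1, 0.0, 24.9]
opening: 0.401
grip_force: 22.1
```

send_rows(
  series=[
    [[0, 0, -0.04], [0, 0, 0], 0.36],
    [[0, 0, 0], [0, 0, 0], 0.42],
    [[0, 0, 0], [0, 0, 0], 0.46],
    [[0, 0, 0], [0, 0, 0], 0.52],
    [[0, 0, 0], [0, 0, 0], 0.6],
    [[0, 0, 0], [0, 0, 0], 0.6],
    [[0, 0, 0], [0, 0, 0], 0.5],
    [[0, 0, 0], [0, 0, 0], 0.44],
    [[0, 0, 0], [0, 0, 0], 0.41],
    [[0, 0, 0], [0, 0, 0], 0.41],
    [[0, 0, 0], [0, 0, 0], 0.41],
    [[0, 0, 0], [0, 0, 0], 0.41],
  ],
)

```text
clock: 63.68
tcp_pos: [0.4196, -0.192, 0.2337]
orientation: [0.0, 0.924, 0.381, -0.0]
ft_force: [-0.3, 0.5, 1.1]
opening: 0.41
grip_force: 4.5
```

```bash
python3 -c "
from h import *
go(.4872,-.0899,.36,-90)"
```

```text
t 63.67 tcp [ 0.4196 -0.192   0.2337] f [-0.3  0.5  1.1] open 0.410 grip 4.5 q [ 0.28  0.87  0.14  2.06 -0.45  0.24  0.02]
shift cur axes [ 2.   -0.41 -2.1 ] goal axes [ 1.7   1.13 -2.1 ] turn [ 1.00e-03  1.00e-03 -7.88e+00]
```

send_rows(
  series=[
    [[0, 0, 0], [0, 0, 0], 0.44],
    [[0, 0, 0], [0, 0, 0], 0.5],
    [[0, 0, 0], [0, 0, 0], 0.6],
    [[0, 0, 0], [0, 0, 0], 0.7],
    [[0, 0, -0.2], [0, 0, 0], 0.7],
    [[0, 0, -0.5], [0, 0, 0], 0.7],
    [[0, 0, -0.7], [0, 0, 0], 0.7],
    [[0, 0, -0.6], [0, 0, 0], 0.7],
    [[0, 0, 0], [0, 0, -0.98], 1],
    [[0, 0, 0], [0, 0, -0.98], 1],
    [[0, 0, 0], [0, 0, -0.98], 1],
    [[0, 0, 0], [0, 0, -0.98], 1],
  ],
)

```text
clock: 65.18
tcp_pos: [0.4194, -0.1919, 0.3545]
orientation: [0.0, 0.832, 0.555, 0.0]
ft_force: [-0.8, 0.1, 0.5]
opening: 0.999
grip_force: 0.0
```

send_rows(
  series=[
    [[0, 0, 0], [0, 0, -0.98], 1],
    [[0, 0, 0], [0, 0, -0.98], 1],
    [[0, 0, 0], [0, 0, -0.98], 1],
    [[0, 0, 0], [0, 0, -0.98], 1],
    [[0, 0, 0], [0, 0, 0], 1],
    [[0, 0, 0], [0, 0, 0], 1],
  ],
)

```text
clock: 65.92
tcp_pos: [0.4195, -0.1919, 0.3541]
orientation: [0.0, 0.709, 0.705, -0.0]
ft_force: [-0.1, -0.3, 0.0]
opening: 0.997
grip_force: 0.0
```

```bash
python3 -c "
from h import *
go(.4872,-.0899,.36,-90)
print([np.round(r['xyz'],3).tolist() for r in (eyes.grab_frame('scene') is not None and eyes.find_in('scene','gourd_small'))])"
```

```text
t 65.92 tcp [ 0.4195 -0.1919  0.3541] f [-0.1 -0.3  0. ] open 0.997 grip 0.0 q [ 0.31  0.63  0.09  1.95 -0.1   0.56  0.46]
shift cur axes [ 1.71  1.12 -0.1 ] goal axes [ 1.7   1.13 -0.1 ] turn [ 0.001  0.004 -0.064]
[[0.493, 0.084, 0.047], [0.335, 0.138, 0.047], [0.431, -0.203, 0.046], [0.333, 0.221, 0.04]]
```

send_rows(
  series=[
    [[0.4, 0.26, 0], [0, 0, -0.06], 1],
    [[0.6, 0.4, 0], [0, 0, 0], 1],
    [[0.5, 0.33, 0], [0, 0, 0], 1],
    [[0.2, 0.13, 0], [0, 0, 0], 1],
    [[0, 0, 0], [0, 0, 0], 1],
    [[0, 0, 0.5], [0, 0, 0], 1],
    [[0, 0, 0.7], [0, 0, 0], 1],
    [[0, 0, 0.6], [0, 0, 0], 1],
    [[0, 0, 0.2], [0, 0, 0], 1],
    [[0, 0, 0], [0, 0, 0], 1],
  ],
)

```text
clock: 67.28
tcp_pos: [0.4865, -0.0906, 0.234]
orientation: [-0.0, 0.707, 0.707, -0.0]
ft_force: [0.0, 0.4, 0.2]
opening: 1.002
grip_force: 0.0
```

```bash
python3 -c "
from h import *
go(.4872,-.0895,.2285,-90)"
```

```text
t 67.28 tcp [ 0.4865 -0.0906  0.234 ] f [0.  0.4 0.2] open 1.002 grip 0.0 q [ 0.08  0.88  0.07  1.94 -0.17  0.33  0.29]
shift cur axes [0.02 0.01 0.09] goal axes [0.02 0.01 0.09] turn [-0.006  0.003  0.009]
```

send_rows(
  series=[
    [[0.02, 0.01, 0.09], [0, 0, 0], 0.85],
    [[0, 0, 0], [0, 0, 0], 0.75],
    [[0, 0, 0], [0, 0, 0], 0.68],
    [[0, 0, 0], [0, 0, 0], 0.63],
    [[0, 0, 0], [0, 0, 0], 0.59],
    [[0, 0, 0], [0, 0, 0], 0.56],
    [[0, 0, 0], [0, 0, 0], 0.555],
    [[0, 0, 0], [0, 0, 0], 0.555],
  ],
)

```text
clock: 68.28
tcp_pos: [0.4874, -0.0887, 0.2284]
orientation: [0.0, 0.706, 0.708, 0.0]
ft_force: [0.2, -0.1, 2.9]
opening: 0.554
grip_force: 4.0
```

```bash
python3 -c "
from h import *
go(.4872,-.0895,.2285,-90)"
```

```text
t 68.28 tcp [ 0.4874 -0.0887  0.2284] f [ 0.2 -0.1  2.9] open 0.554 grip 4.0 q [ 0.08  0.9   0.07  1.94 -0.17  0.31  0.29]
shift cur axes [-0.01 -0.   -0.  ] goal axes [-0.01 -0.   -0.  ] turn [0.002 0.001 0.02 ]
```

send_rows(
  series=[
    [[0, 0, 0], [0, 0, 0], 0.58],
    [[0, 0, 0], [0, 0, 0], 0.65],
    [[0, 0, 0], [0, 0, 0], 0.8],
    [[0, 0, 0], [0, 0, 0], 0.9],
    [[0, 0, -0.3], [0, 0, 0], 0.9],
    [[0, 0, -0.6], [0, 0, 0], 0.7],
    [[0, 0, -0.7], [0, 0, 0], 0.7],
    [[0, 0, -0.5], [0, 0, -0.98], 0.7],
    [[0, 0, 0], [0, 0, -0.98], 0.7],
    [[0, 0, 0], [0, 0, -0.98], 0.7],
    [[0, 0, 0], [0, 0, -0.98], 0.7],
    [[0, 0, 0], [0, 0, -0.98], 0.7],
  ],
)

```text
clock: 69.78
tcp_pos: [0.4873, -0.0887, 0.3543]
orientation: [-0.0, 0.512, 0.859, -0.0]
ft_force: [0.7, -0.4, 0.4]
opening: 0.703
grip_force: 0.0
```

send_rows(
  series=[
    [[0, 0, 0], [0, 0, -0.98], 0.7],
    [[0, 0, 0], [0, 0, -0.98], 0.7],
    [[0, 0, 0], [0, 0, -0.98], 0.7],
    [[0, 0, 0], [0, 0, 0], 0.7],
  ],
)

```text
clock: 70.28
tcp_pos: [0.4873, -0.0888, 0.3543]
orientation: [-0.0, 0.383, 0.924, 0.0]
ft_force: [-0.6, -0.6, 0.4]
opening: 0.698
grip_force: 0.0
```

```bash
python3 -c "
from h import *
go(.4196,-.192,.2335,-45)"
```

```text
t 70.28 tcp [ 0.4873 -0.0888  0.3543] f [-0.6 -0.6  0.4] open 0.698 grip 0.0 q [ 0.17  0.66 -0.1   1.84  0.1   0.65  0.8 ]
shift cur axes [-0.42 -2.01  2.01] goal axes [-0.42 -2.01  2.01] turn [-0.    -0.001 -0.001]
```

send_rows(
  series=[
    [[-0.08, -0.4, 0], [0, 0, 0], 0.7],
    [[-0.12, -0.6, 0], [0, 0, 0], 0.7],
    [[-0.12, -0.6, 0], [0, 0, 0], 0.7],
    [[-0.1, -0.41, 0], [0, 0, 0], 0.7],
    [[0, 0, 0], [0, 0, 0], 0.7],
    [[0, 0, 0.5], [0, 0, 0], 0.7],
    [[0, 0, 0.6], [0, 0, 0], 0.7],
    [[0, 0, 0.3], [0, 0, 0], 0.7],
    [[0, 0, 0], [0, 0, 0], 0.7],
    [[0, 0, 0], [0, 0, 0], 0.7],
  ],
)

```text
clock: 71.53
tcp_pos: [0.4203, -0.1915, 0.271]
orientation: [0.0, 0.383, 0.924, -0.0]
ft_force: [0.0, 0.0, 0.1]
opening: 0.699
grip_force: 0.0
```

```bash
python3 -c "
from h import *
go(.4196,-.192,.2335,-45)"
```

```text
t 71.53 tcp [ 0.4203 -0.1915  0.271 ] f [0.  0.  0.1] open 0.699 grip 0.0 q [ 0.41  0.78 -0.08  2.03  0.18  0.33  0.96]
shift cur axes [ 0.   -0.01  0.63] goal axes [ 0.   -0.01  0.63] turn [0.002 0.007 0.003]
```

send_rows(
  series=[
    [[0, -0.01, 0.3], [0, 0, 0], 0.7],
    [[0, 0, 0.27], [0, 0, 0], 0.7],
    [[0, 0, 0.1], [0, 0, 0], 0.6],
    [[0, 0, 0], [0, 0, 0], 0.5],
    [[0, 0, 0], [0, 0, 0], 0.45],
    [[0, 0, 0], [0, 0, 0], 0.42],
    [[0, 0, 0], [0, 0, 0], 0.34],
    [[0, 0, 0], [0, 0, 0], 0.34],
    [[0, 0, 0], [0, 0, 0], 0.34],
  ],
  squeeze=25,
)

```text
clock: 72.65
tcp_pos: [0.4197, -0.1923, 0.2306]
orientation: [0.001, 0.382, 0.924, -0.0]
ft_force: [-0.0, -0.2, 8.1]
opening: 0.402
grip_force: 24.1
```

```bash
python3 -c "
from h import *
go(.4874,-.0889,.33,-45)"
```

```text
t 72.65 tcp [ 0.4197 -0.1923  0.2306] f [-0.  -0.2  8.1] open 0.402 grip 24.1 q [ 0.39  0.87 -0.06  2.05  0.2   0.22  0.95]
shift cur axes [ 0.42  2.02 -1.66] goal axes [ 0.42  2.02 -1.66] turn [0.003 0.01  0.005]
```

send_rows(
  series=[
    [[0, 0, -0.15], [0, 0, 0], 0.34],
    [[0, 0, -0.4], [0, 0, 0], 0.34],
    [[0, 0, -0.6], [0, 0, 0], 0.34],
    [[0, 0, -0.6], [0, 0, 0], 0.34],
    [[0.04, 0.2, -0.4], [0, 0, 0], 0.34],
    [[0.1, 0.5, 0], [0, 0, 0], 0.34],
    [[0.12, 0.6, 0], [0, 0, 0], 0.34],
    [[0.1, 0.5, 0], [0, 0, 0], 0.34],
    [[0.06, 0.22, 0], [0, 0, 0], 0.34],
    [[0, 0, 0.3], [0, 0, 0], 0.34],
    [[0, 0, 0.4], [0, 0, 0], 0.34],
    [[0, 0, 0], [0, 0, 0], 0.34],
  ],
)

```text
clock: 74.15
tcp_pos: [0.4868, -0.0891, 0.3165]
orientation: [-0.001, 0.383, 0.924, -0.001]
ft_force: [-0.6, -0.4, 0.1]
opening: 0.398
grip_force: 25.1
```

```bash
python3 -c "
from h import *
go(.4874,-.0889,.2945,-45)"
```

```text
t 74.15 tcp [ 0.4868 -0.0891  0.3165] f [-0.6 -0.4  0.1] open 0.398 grip 25.1 q [ 0.17  0.73 -0.1   1.88  0.12  0.54  0.78]
shift cur axes [-0.    0.01  0.37] goal axes [-0.    0.01  0.37] turn [-0.018 -0.017 -0.   ]
```

send_rows(
  series=[
    [[0, 0.01, 0.15], [0, 0, 0], 0.34],
    [[0, 0, 0.12], [0, 0, 0], 0.34],
    [[0, 0, 0.06], [0, 0, 0], 0.34],
    [[0, 0, 0.03], [0, 0, 0], 0.34],
    [[0, 0, 0], [0, 0, 0], 0.34],
    [[0, 0, 0], [0, 0, 0], 0.34],
  ],
)

```text
clock: 74.9
tcp_pos: [0.4878, -0.0883, 0.2958]
orientation: [0.0, 0.382, 0.924, -0.0]
ft_force: [-0.8, 0.8, 5.5]
opening: 0.404
grip_force: 25.5
```

send_rows(
  series=[
    [[0, 0, 0.02], [0, 0, 0], 0.34],
    [[0, 0, 0], [0, 0, 0], 0.34],
    [[0, 0, 0], [0, 0, 0], 0.34],
  ],
)

```text
clock: 75.28
tcp_pos: [0.4879, -0.0882, 0.2952]
orientation: [0.001, 0.382, 0.924, 0.0]
ft_force: [-2.7, 1.2, 19.1]
opening: 0.4
grip_force: 26.4
```

send_rows(
  series=[
    [[0, 0, -0.07], [0, 0, 0], 0.34],
    [[0.033, 0, 0], [0, 0, 0], 0.34],
    [[0, 0, 0], [0, 0, 0], 0.34],
    [[0, 0, 0.04], [0, 0, 0], 0.34],
    [[0, 0, 0], [0, 0, 0], 0.34],
    [[0, 0, 0], [0, 0, 0], 0.34],
  ],
)

```text
clock: 76.03
tcp_pos: [0.4864, -0.0869, 0.2961]
orientation: [-0.0, 0.382, 0.924, -0.0]
ft_force: [-0.5, -0.2, -0.2]
opening: 0.402
grip_force: 25.2
```

send_rows(
  series=[
    [[0, 0, 0.02], [0, 0, 0], 0.34],
    [[0, 0, 0], [0, 0, 0], 0.34],
  ],
)

```text
clock: 76.28
tcp_pos: [0.4864, -0.0868, 0.295]
orientation: [0.0, 0.382, 0.924, 0.0]
ft_force: [-0.9, 1.5, 4.7]
opening: 0.403
grip_force: 25.5
```

send_rows(
  series=[
    [[0, 0, 0.02], [0, 0, 0], 0.34],
    [[0, 0, 0], [0, 0, 0], 0.34],
  ],
)

```text
clock: 76.53
tcp_pos: [0.4865, -0.0868, 0.2945]
orientation: [0.001, 0.382, 0.924, 0.0]
ft_force: [-3.4, 1.8, 19.2]
opening: 0.403
grip_force: 26.4
```

send_rows(
  series=[
    [[0, 0, -0.07], [0, 0, 0], 0.34],
    [[0.033, 0, 0], [0, 0, 0], 0.34],
    [[0, 0, 0], [0, 0, 0], 0.34],
    [[0, 0, 0.05], [0, 0, 0], 0.34],
    [[0, 0, 0], [0, 0, 0], 0.34],
    [[0, 0, 0], [0, 0, 0], 0.34],
  ],
)

```text
clock: 77.28
tcp_pos: [0.4849, -0.0855, 0.2948]
orientation: [-0.0, 0.382, 0.924, -0.0]
ft_force: [-0.0, -0.7, 0.1]
opening: 0.397
grip_force: 25.2
```

send_rows(
  series=[
    [[0, 0, 0.02], [0, 0, 0], 0.34],
    [[0, 0, 0], [0, 0, 0], 0.34],
  ],
)

```text
clock: 77.53
tcp_pos: [0.485, -0.0856, 0.2941]
orientation: [0.0, 0.383, 0.924, -0.0]
ft_force: [-2.6, -0.7, 10.4]
opening: 0.4
grip_force: 25.8
```

send_rows(
  series=[
    [[0, 0, -0.06], [0, 0, 0], 0.34],
    [[0.012, -0.025, 0], [0, 0, 0], 0.34],
    [[0, 0, 0], [0, 0, 0], 0.34],
    [[0, 0, 0.05], [0, 0, 0], 0.34],
    [[0, 0, 0], [0, 0, 0], 0.34],
    [[0, 0, 0], [0, 0, 0], 0.34],
  ],
)

```text
clock: 78.28
tcp_pos: [0.4834, -0.086, 0.2942]
orientation: [-0.0, 0.382, 0.924, -0.0]
ft_force: [-0.3, -1.0, 0.2]
opening: 0.399
grip_force: 25.2
```

send_rows(
  series=[
    [[0, 0, 0.02], [0, 0, 0], 0.34],
    [[0, 0, 0], [0, 0, 0], 0.34],
  ],
)

```text
clock: 78.53
tcp_pos: [0.4835, -0.0861, 0.2933]
orientation: [0.0, 0.382, 0.924, -0.0]
ft_force: [0.5, -0.5, 4.0]
opening: 0.396
grip_force: 25.5
```

```bash
python3 ring.py; python3 - <<'E'
from h import *
s=cv2.imread("pics/s10.png");p=proj("scene",(.487,-.089,.087));x,y=(int(round(v)) for v in p);print("pred bulb",p,proj("scene",(.487,-.089,.063)),"x0",x-22,"y0",y-14)
h=cv2.cvtColor(s,cv2.COLOR_BGR2HSV)[y-14:y+32,x-22:x+23]
for i,r in enumerate(h): print("%3d "%(y-14+i)+" ".join("%3d"%v for v in r[::2,2])+"   "+"".join("." if 80<a<100 and b>80 else ("k" if v<75 else ("P" if a>=12 and a<35 and v>150 else ("r" if v<140 else "R"))) for a,b,v in r))
E
```

```text
t 78.53 tcp [ 0.4835 -0.0861  0.2933] f [ 0.5 -0.5  4. ] open 0.396 grip 25.5 q [ 0.16  0.76 -0.09  1.91  0.13  0.47  0.77]
shift cur axes [-0.09 -0.   -0.06] goal axes [-0.    0.09 -0.06] turn [7.0000e-03 3.0000e-03 1.5713e+01]
find [('scene', [[0.5, -0.107, 0.064], [0.511, 0.281, 0.068]]), ('top', [])]
top match 0.223 shift px 5 -5
top match 0.254 shift px 5 -4
scene match 0.442 shift px -7 6
scene match 0.381 shift px 0 0
pred bulb [269.10991996 253.1121453 ] [269.99549363 261.83092954] x0 247 y0 239
239 254 254 149  57 131 108  84  92  94  99 101 102 101  99 111  94 141 254 254 254 149 127 182   PPPPRkkkrrrrrrrrrrrrrrrrrrrrrrrrRPPPPPPPRRr..
240 254 251 123  57 127 120  88  89  94  96  98  98 101  96 133 125 231 254 254 254 168 170 183   PPPPrkkkrRrrrrrrrrrrrrrrrrrrrrrPPPPPPPPPRr...
241 254 208 141  95 131 138 115  87  93  95  97  98  99  94 182 204 253 254 254 245 139 183 183   PPPRRrrrrRrrrrrrrrrrrrrrrrrrRRPPPPPPPPPPr....
242 247 157 150 140 137 142 132  94  88  91  94  96  94  91 131 183 246 232 212 180 170 182 182   PPRRRRRRrrRrrrrrrrrrrrrrrrrrrPPPPPPPPPPR.....
243 198 150 149
[... 5332 characters left out ...]
 103 176 168 201 217 217 213 210 254 255 254 254 252 238 233 169 111  75  94   rrrkkrrrrrPPPPPPPPPPPPPPPPPPPPPPPPPPPPPrrrrrr
281  98 120  75  77  87 121 172 180 178 203 216 216 255 255 254 253 232 233 172 117  82  70  93   r..krrrrrrrRPPPPPPPPPPPPPPPPPPPPPPPPPrrrrkkrr
282 110 126  73  75  74 111 148 161 175 176 179 182 253 250 250 253 238 174 127  90  70  71  94   ...kkrrrkrrrRPPPPPPPPPPPPPPPPPPPPPPPrrrrkkkkr
283 125 126  71  77  74  81 125 154 136 171 182 244 254 252 242 211 187 128  96  82  69  70  91   ...rkrrkkkrrrRRrrPPPPPPPPPPPPPPPPPrrrrrkkkkkr
284 126 124  68  75  74  63  85 108 127 154 157 196 219 203 180 133 112  97  87  81  69  70  92   ...rkrrrkkkkrrrrrPPPRPPPPPPPPPrrrrrrrrrrkkkkr
```

send_rows(
  series=[
    [[0, 0, 0], [0, 0, 0], 0.4],
    [[0, 0, 0], [0, 0, 0], 0.41],
    [[0, 0, 0], [0, 0, 0], 0.43],
    [[0, 0, 0], [0, 0, 0], 0.46],
    [[0, 0, 0], [0, 0, 0], 0.52],
    [[0, 0, 0], [0, 0, 0], 0.6],
    [[0, 0, 0], [0, 0, 0], 0.65],
    [[0, 0, -0.15], [0, 0, 0], 0.65],
    [[0, 0, -0.4], [0, 0, 0], 0.65],
    [[0, 0, -0.6], [0, 0, 0], 0.65],
    [[0, 0, -0.7], [0, 0, 0], 0.65],
    [[0.4, 0.4, -0.3], [0, 0, 0], 0.65],
  ],
)

```text
clock: 80.22
tcp_pos: [0.4832, -0.0532, 0.4247]
orientation: [0.002, 0.384, 0.923, 0.0]
ft_force: [-0.1, -0.0, -0.5]
opening: 0.651
grip_force: 0.0
```

send_rows(
  series=[
    [[0.6, 0.6, 0], [0, 0, 0], 0.65],
    [[0.6, 0.6, 0], [0, 0, 0], 0.65],
    [[0.6, 0.6, 0], [0, 0, 0], 0.65],
    [[0.6, 0.6, 0], [0, 0, 0], 0.65],
    [[0.4, 0.4, 0], [0, 0, 0], 0.65],
    [[0, 0, 0], [0, 0, 0], 0.65],
  ],
)

```text
clock: 80.97
tcp_pos: [0.4827, 0.1877, 0.4225]
orientation: [-0.0, 0.381, 0.925, 0.0]
ft_force: [-0.1, -0.8, 0.7]
opening: 0.654
grip_force: 0.0
```

```bash
python3 - <<'E'
from h import *
go(.4872,-.0899,.297,-45)
t=eyes.grab_frame("top");s=eyes.grab_frame("scene");cv2.imwrite("pics/t11.png",t);cv2.imwrite("pics/s11.png",s)
for z in(.068,.087,.135,.167): print(z,*(np.round(proj(c,(.485,-.087,z)),1) for c in("scene","top")))
h=cv2.cvtColor(t,cv2.COLOR_BGR2HSV);m=cv2.inRange(h,(0,130,60),(9,255,215))[232:274,350:398]
for i,r in enumerate(m): print("%d "%(232+i)+"".join("#" if v else "." for v in r))
g=s[208:236,254:284].max(2);print("scene x0 254");print("\n".join("%d "%(208+i)+" ".join("%3d"%v for v in r) for i,r in enumerate(g)))
g=t[242:262,364:388].max(2);print("top x0 364");print("\n".join("%d "%(242+i)+" ".join("%3d"%v for v in r) for i,r in enumerate(g)))
E
```

```text
t 80.97 tcp [0.4827 0.1877 0.4225] f [-0.1 -0.8  0.7] open 0.654 grip 0.0 q [-0.38  0.6  -0.08  1.66  0.06  0.88  0.3 ]
shift cur axes [-3.31 -3.23  2.09] goal axes [-3.33 -3.22  2.09] turn [ 0.006 -0.007  0.042]
0.068 [269.6 259.1] [373.5 252.9]
0.087 [268.9 252.1] [374.4 252.5]
0.135 [267.  233.8] [376.8 251.6]
0.167 [265.7 220.9] [378.5 250.9]
232 ...............##............##.................
233 .............#..................#...............
234 ...........##...................................
235 ..........#........................#............
236 .........#...........................#..........
237 ........#.............................#.........
238 .......#........................................
239 ......#.........................................
240 .......................######...........#.......
241 .....................###.....##.................
242 ....#..............##..........##........#......
243 ...#..............#......#########..............
244 .................##...#############.......#.....
245 ...#............##...###############............
246 .....
[... 6270 characters left out ...]

255 235 108 183 240 219 121 101 109 121 128 136 141 144 146 144 141 138 128 119 111  96  81  64 162
256 224 167 122 237 247 161 127 106 110 121 127 129 133 136 134 131 125 116 110  96  82  68  87 141
257 228 128 112 179 253 247 161 123 110 113 117 120 126 124 126 119 115 107  97  94 119 112 123 178
258 206 163 131 119 180 241 212 131 116  89 101 105 115 114 109 106  99  90  90 120 110  88 164 201
259 251 250 230 129 116 175 250 252 183 117  95  85  82  84  86  83 119 132 130 114  88 146 184 195
260 250 254 250 193 103 112 148 220 242 231 198 173 170 155 142 179 181 135 114  73 137 188 194 193
261 232 251 251 231 187 126 105 118 145 207 254 254 234 203 145 104  81  79  90 111 165 198 193 178
```

```bash
python3 -c "
from plant import manip
print(manip.close_job())"
```

```text
the job is handed in; nothing more can be done
None
```

The job is handed in: all three stands are on their own slices, the honey-coloured gourd is in the black stand, the chestnut gourd is in the pale stand (reseated once after first settling about 12° off, sitting about 4 mm from the slice's middle), the red stand is empty and the mug untouched, about 81 s in all; I viewed 17 pictures, over the limit of 14.

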